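# Load the magnetic bed and set its holding power

## Robot

A 6-joint arm with a two-finger parallel gripper is mounted at the origin on the work surface. World frame = base frame: x ahead of the robot, y to its left, z up, the work surface at z = 0. Lengths are in mm, angles in rad, forces in N, time in s.
With the tool pointing down it reaches from about 300 to 1000 mm from the base axis. Payload 5.1 kg.
Tool frame: the origin (TCP) lies at the very end of the fingers, on their centre line; the grasp point (between the pads) lies manip.pinch_z behind it (manip.pinch_z is the distance from the TCP to the grasp point, in mm); z points along the fingers, y is the line along which they close (so a half turn about z gives the same grasp; the last joint's range is limited). The gripper opens to 95 mm and grips with 3 to 60 N. Pads are 20 mm wide; open, the fingers measure 119 mm over their backs; the gripper's body (75 mm by 180 mm) begins 59 mm behind the grasp point.
Start: joints at [1.146, 0.124, 1.65, -0, 1.367, -0.083], TCP at [217.89, 612.38, 214.656] pointing down, gripper open.
Joint ranges: [-2.61, 2.61], [-1.02, 2.33], [0.03, 2.71], [-1.35, 4.49], [0.32, 2.68], [-2.91, 2.91]. Speed limits (rad/s): [2.57, 2.57, 3.14, 3.14, 3.14, 3.14].

## Interface

Orientations are given as a unit quaternion [x, y, z, w].
In Python, from cell import manip, capture, camera_model, order gives the robot as it stands.
- The arm moves only by the tool move_arm, never from a script. Its argument "steps" is text: rows parted by semicolons, each of 5 numbers parted by spaces: the closure, from 0 (fully open) to 1 (shut), then the shift along the tool's x, y, z in units of 30 mm (1.0 is 30 mm), then the turn about the tool's z in units of 5 degrees (1.0 is 5 degrees). In form: jaw x y z yaw; .... A call has 1 to 20 rows; each row is the pose to reach, as a shift and turn from the pose commanded when the call began, along the tool's axes at that moment; what a row does not reach only later rows make up. A row lasts 1/8 s, in which the tool goes at most 62.5 mm and 10.7 degrees, less where a joint would pass 70% of its speed; a pose out of reach is approached as far as the arm can. A call with a gripper value outside its range is refused whole. The fingers move at their own pace and stop on an object; "grip_force" is the grip in N (left out, the last holds). Time passes only in rows, so rows that repeat a pose let the fingers close. It gives the time, the measured TCP pose, the force, the opening and the grip force at its end, in the units of the state.
- manip.sense(): the state, without advancing time (a new reading comes with each control period).
- capture(name): name is "scene" or "side" or "wrist"; returns the picture (400x640x3 uint8, blue, green, red); there is no depth.
- camera_model(name): a dict with "fx", "fy", "cx", "cy" (pixels), "R" (3x3) and "t" (3): a world point X has camera coordinates R X + t; the wrist camera has in their place "tool_from_camera" (4x4, takes a point from camera to tool coordinates, whose origin is the TCP and whose axes are the flange's). Camera axes: x right, y down, z forward; pixel columns grow to the right and rows downward; lengths in mm; the calibration is good to about 2 mm. The wrist camera is an equidistant fisheye: a pixel r from the principal point sees the ray r / f radians off the axis. A picture is of the moment at which its call begins: read the wrist's pose just before it. camera_model takes no time and is no camera call.
- order.sign_off(): hands the job in; it is judged then, once.
The state is a dict: "time_s": time; "qpos": joint angles; "joint_velocities": joint speeds; "tau": joint torques, N m; "tool_pos": TCP position; "tool_rot": TCP orientation; "ft_force": force on the tool from outside, world axes, zero at the start; "wrist_torque": the same for the moment, N m; "opening": finger opening in mm; "finger_force": force on a finger pad.
Only numpy, scipy, OpenCV 4.12 (cv2) and the standard library are available. Lean on these libraries where they do the work, as an engineer would, in place of code of your own. Each camera call takes 0.05 s, during which the arm holds its last target. There are 200 camera calls.

## Task

Load the magnetic holding bed for the next weld. First turn the selector on the control unit anticlockwise all the way back to its end stop (released) before any bracket goes on the bed; then stand every ribbed bracket on the bed, base flat and wholly on the bed and its rib square across the bed's width (parallel to the bed's short sides), and push the interlock probe fully home into the opening on the control unit. Only when all that is done, turn the selector clockwise exactly five clicks up from the end stop, and leave everything at rest.

Things in the scene. Friction and masses are not known exactly. Their poses are not given: they have to be found in the camera images.
- selector (a joint): Selector angle: 0 at the anticlockwise end stop, growing clockwise seen from above, to 4.189 at the other stop; nine detents (clicks) 0.5236 apart; starts anywhere from 0.8 to 4.1, perhaps between clicks. Takes less than 0.1 N m; let go, it snaps to the nearest detent. Seen from above, the bar's pointing end (white line) lies along the control unit's x axis turned anticlockwise by (2.094 - angle).
- selector_grip (a point): Point on the selector's vertical axis, in the upper half of its grip bar: 9 mm below the bar's top, 31 mm above the unit's top. The knob is a black disc 68 mm across, 8 mm thick, lying on the unit, with an upright grip bar on it 60 mm long, 14 mm wide and 32 mm high.
- unit: Grey control unit, fixed: a box 150 x 150 x 75 mm high with the selector on top and, at its +x side, a lower step 90 x 150 mm, 45 mm high, with the round opening. Origin on the table; in its frame the selector axis is at x = -45 mm, the opening at x = +100 mm, y = 0; z up. White ticks round the selector mark the clicks.
- socket (a point): Centre of the mouth of the round opening in the low step of the control unit, 45 mm above the table: 12 mm in diameter, chamfered 3 mm wide, 34 mm deep, straight down.
- probe: Interlock probe: brass pin 9 mm across, 30 mm long, under a square black handle 26 x 26 x 62 mm, 0.09 kg. Origin: the pin's tip; z up along the handle (handle from z = 30 to 92 mm), x and y square to its flats. Starts upright in the stand, handle resting on it. Fully home, the handle rests on the unit's step, the tip 30 mm below the mouth.
- stand: Aluminium parking block, fixed, 70 x 70 x 45 mm high, with a hole 12 mm in diameter in the middle of its top that holds the probe. Origin under its centre, on the table.
- bed_top (a point): Centre of the top face of the magnetic bed: a fixed flat steel slab with thin brass lines, 180 mm along its x (width), 320 mm along its y (length), top 45 mm above the table. The bed's short sides and the brass lines run along its x axis. Three brackets fit side by side on it, 85 mm apart along y.
- bracket1: Dark steel bracket: flat base 90 x 60 x 8 mm, an upright rib 80 mm long, 10 mm thick, 50 mm high along its middle (upside-down T, 58 mm high), about 0.55 kg; symmetrical. Origin: centre of the base's underside; x runs along the rib, z up. May be absent. It starts upright on the table.
- bracket2: Same as bracket1.
- bracket3: Same as bracket1.
- bracket4: Same as bracket1.
Things that resemble listed ones, but are neither listed nor needed, are in the scene too. What is meant by the probe is not blue or turquoise, and is the smaller of those in its own colour.

How it is judged:
By the outcome, as a careful person would: the job done as asked, in the order asked, and still so for the second after the job is handed in, with the robot touching nothing.
Of bracket1, bracket2, bracket3, bracket4 only 2 to 3 are there at a start; the rules pass over those that are not, and their reading is None.
At some moment in a run one of bracket1, bracket2, bracket3, bracket4 may be knocked a few centimetres aside while the robot is not near it.
It also fails if it takes over 210 s, if anything falls off the work surface, if the arm or the gripper's body presses on something with over 40 N, if the wrist force passes 120 N, or if a joint passes its speed limit or range.

## Working session

There is one attempt and no reset: what is moved stays moved. The work goes in short steps, Python scripts to look and compute and a tool call to move; the robot and the scene stay as the last step left them, time stands still between calls to the robot, and variables do not carry over. Pictures are saved under pics/ and viewed, at most 14 in all, crops included, and the job is handed in when it is done.

Besides the shell and the picture viewer there is one more tool, called after "Emit:" as name(argument=value, ...), one argument or row to a line, values as JSON. move_arm: Moves the arm, as the interface text tells. Its arguments: {"type":"object","properties":{"steps":{"type":"string"},"grip_force":{"type":"number"}},"required":["steps"]}

```bash
ls; mkdir -p pics; python3 - <<'E'
from cell import manip,capture,camera_model,order
import cv2
print(manip.pinch_z, manip.sense())
for n in("scene","side","wrist"):
    cv2.imwrite(f"pics/{n}0.png",capture(n)); print(n,camera_model(n))
E
```

```text
pics
18.8 {'time_s': 0.0, 'qpos': array([ 1.14644703e+00,  1.24498932e-01,  1.65166231e+00, -4.84633791e-07,
        1.36749133e+00, -8.26200411e-02]), 'joint_velocities': array([ 3.32452743e-04,  6.60530541e-04, -6.07373787e-04,  1.16230431e-05,
        9.19236920e-04, -7.68480953e-04]), 'tau': array([ 3.68705187e-04, -4.17600203e+01, -3.59932888e+01,  7.75978086e-02,
        4.93536133e-02, -1.86102848e-04]), 'tool_pos': array([217.60229575, 611.81749829, 213.3979548 ]), 'tool_rot': array([ 1.70034312e-01,  9.85437604e-01, -9.97103279e-04, -2.58061586e-04]), 'ft_force': array([-0.3570015 ,  0.58845161, -0.19158368]), 'wrist_torque': array([-0.00489877, -0.02252474, -0.03211566]), 'finger_force': 0.0, 'opening': 95.20351206860413}
scene {'fx': 401.86505434493324, 'fy': 401.86505434493324, 'cx': 317.7034203872275, 'cy': 198.3553745712238, 'R': array([[-0.53461343,  0.84496729,  0.01479019],
       [ 0.68289714,  0.44224852, -0.58143594],
       [-0.49783529, -0.30074328, -0.81345774]]), 't': array([ 242.65337346, -288.0201093 , 1467.94351236])}
side {'fx': 515.2950737884022, 'fy': 515.2950737884022, 'cx': 320.24088447535735, 'cy': 198.70465566415422, 'R': array([[ 0.98741413, -0.15691057, -0.01980919],
       [-0.12784051, -0.7181193 , -0.68407709],
       [ 0.09311356,  0.67799981, -0.72914068]]), 't': array([-460.45910039,  151.51637769, 1396.82568547])}
wrist {'fx': 309.70691628693146, 'fy': 309.70691628693146, 'cx': 320.56326953745156, 'cy': 209.06554124520642, 'tool_from_camera': array([[-7.47447223e-04, -9.62239122e-01, -2.72204544e-01,
         7.74925025e+01],
       [ 9.99999705e-01, -7.67853195e-04, -3.15520741e-05,
        -9.66355339e-01],
       [-1.78652489e-04, -2.72204487e-01,  9.62239412e-01,
        -1.69699433e+02],
       [ 0.00000000e+00,  0.00000000e+00,  0.00000000e+00,
         1.00000000e+00]])}
```

View pics/scene0.png

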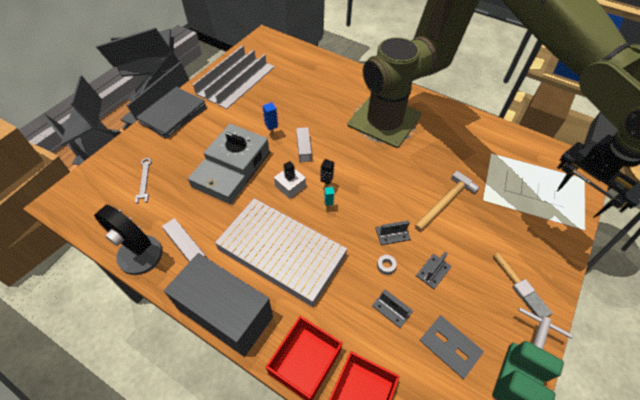

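View pics/side0.png

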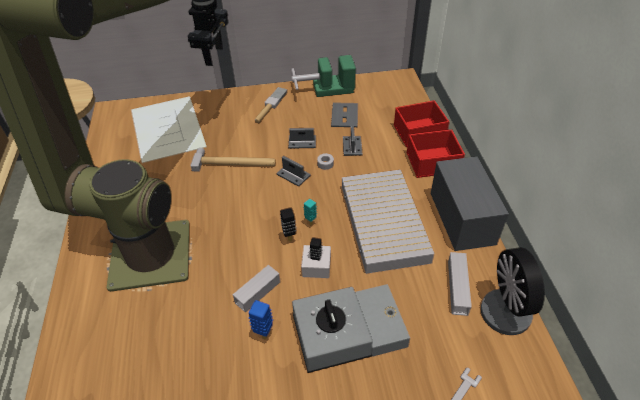

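The scene view shows the unit at (230,160), the stand with the small black probe at (290,180), and a larger black decoy at (327,172). The bed is at (282,250), with three brackets at (393,233), (433,269) and (392,308). The side view agrees: brackets at (302,138), (353,142), (293,170), knob at (331,318), opening at (390,312). Next I'll get coarse positions.

```bash
cat > h.py <<'E'
from cell import manip,capture,camera_model,order
import cv2, numpy as np
from scipy.spatial.transform import Rotation as Ro
def ray(n,u,v,pose=None):
    m=camera_model(n); a=(np.asarray(u)-m['cx'])/m['fx']; b=(np.asarray(v)-m['cy'])/m['fy']
    if n!='wrist':
        R,t=np.array(m['R']),np.array(m['t']); return -R.T@t, R.T@np.array([a,b,1.])
    p,q=pose; r=np.hypot(a,b); s=np.sin(r)/max(r,1e-9)
    T=np.array(m['tool_from_camera']); W=Ro.from_quat(q).as_matrix()
    return W@T[:3,3]+p, W@T[:3,:3]@np.array([a*s,b*s,np.cos(r)])
def hit(n,u,v,z,pose=None):
    o,d=ray(n,u,v,pose); return o+d*(z-o[2])/d[2]
def proj(n,X,pose=None):
    m=camera_model(n); X=np.asarray(X,float)
    if n!='wrist':
        c=np.array(m['R'])@X+m['t']; return m['cx']+m['fx']*c[0]/c[2], m['cy']+m['fy']*c[1]/c[2]
    p,q=pose; T=np.array(m['tool_from_camera']); W=Ro.from_quat(q).as_matrix()
    c=T[:3,:3].T@(W.T@(X-p)-T[:3,3]); th=np.arctan2(np.hypot(c[0],c[1]),c[2]); h=np.hypot(c[0],c[1])
    return m['cx']+m['fx']*th*c[0]/h, m['cy']+m['fy']*th*c[1]/h
def pose():
    s=manip.sense(); return np.array(s['tool_pos']),np.array(s['tool_rot'])
def togo(target,yaw=None):
    """shift in tool axes units(30mm) to world TCP target, yaw units (5deg) to world heading of tool x (mod pi)"""
    p,q=pose(); W=Ro.from_quat(q).as_matrix()
    x=W[:,0]; y0=np.arctan2(x[1],x[0]); d=W.T@(np.asarray(target,float)-p)/30
    out=[round(float(v),2) for v in d]
    if yaw is not None:
        e=(yaw-y0+np.pi/2)%np.pi-np.pi/2; out.append(round(-np.degrees(e)/5,2))  # tool z down: + turn = cw from above
    return out, 'heading',round(np.degrees(y0),1),'q6',round(float(manip.sense()['qpos'][5]),2)
E
python3 - <<'E'
from h import *
for nm,(us,vs),(ui,vi),z in [('br A',(393,233),(293,170),20),('br B',(433,269),(302,138),20),('br C',(392,308),(353,142),20),('probe',(290,166),(316,241),107),('stand',(290,180),(316,262),45),('knob',(235,141),(331,315),90),('opening',(220,178),(390,312),45),('bed',(282,250),(386,218),45),('tallblack',(327,172),(288,222),45)]:
    print(nm,hit('scene',us,vs,z).round(),hit('side',ui,vi,z).round())
E
```

```text
br A [429. 242.  20.] [420. 240.  20.]
br B [473. 385.  20.] [468. 385.  20.]
br C [633. 339.  20.] [628. 336.  20.]
probe [ 442. -107.  107.] [ 439. -116.  107.]
stand [ 446. -107.   45.] [ 435. -134.   45.]
knob [ 440. -320.   90.] [ 442. -317.   90.]
opening [ 557. -293.   45.] [ 584. -307.   45.]
bed [659.  13.  45.] [646. -20.  45.]
tallblack [357. -28.  45.] [380.  12.  45.]
```

View pics/wrist0.png

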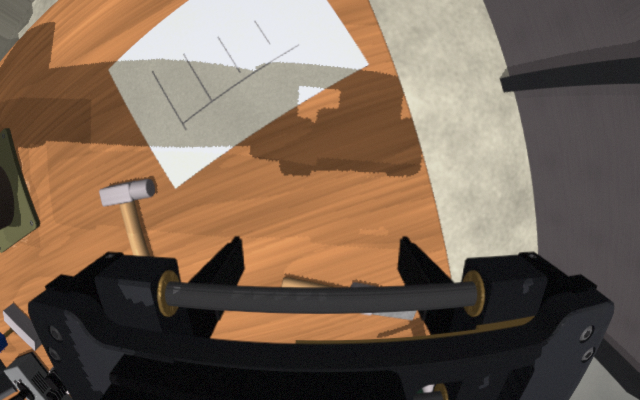

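The wrist view looks between the fingers. The table under the TCP falls near row 185, and the area to tool +x is above that. I'll go over the knob.

```bash
python3 -c "
from h import *
print(togo([445,-318,300],np.radians(97)))"
```

```text
([-17.53, -26.67, -2.84, np.float64(12.68)], 'heading', np.float64(160.4), 'q6', -0.08)
```

Emit:
move_arm(
  steps="0 -1 -1.5 -2.8 0;0 -17.5 -26.7 -2.8 12.7;0 -17.5 -26.7 -2.8 12.7;0 -17.5 -26.7 -2.8 12.7;0 -17.5 -26.7 -2.8 12.7;0 -17.5 -26.7 -2.8 12.7;0 -17.5 -26.7 -2.8 12.7;0 -17.5 -26.7 -2.8 12.7;0 -17.5 -26.7 -2.8 12.7;0 -17.5 -26.7 -2.8 12.7;0 -17.5 -26.7 -2.8 12.7;0 -17.5 -26.7 -2.8 12.7;0 -17.5 -26.7 -2.8 12.7;0 -17.5 -26.7 -2.8 12.7;0 -17.5 -26.7 -2.8 12.7;0 -17.5 -26.7 -2.8 12.7;0 -17.5 -26.7 -2.8 12.7;0 -17.5 -26.7 -2.8 12.7;0 -17.5 -26.7 -2.8 12.7;0 -17.5 -26.7 -2.8 12.7",
)

```text
time_s: 2.65
tool_pos: [444.1, -317.3, 299.1]
tool_rot: [0.663, 0.749, 0.0, 0.0]
ft_force: [0.0, 0.2, -0.3]
opening: 95.0
finger_force: 0.0
```

```bash
python3 -c "
from h import *
P=pose();im=capture('wrist');cv2.imwrite('pics/w1.png',im);np.savez('w1.npz',p=P[0],q=P[1]);print(P,togo([0,0,0]),manip.sense()['time_s'])
print(proj('wrist',[441,-318,75],P))
cv2.imwrite('pics/scene1.png',capture('scene'))"
```

```text
(array([ 444.10615533, -317.25682123,  299.10522789]), array([6.62669010e-01, 7.48912267e-01, 1.43424746e-05, 4.47149141e-04])) ([12.31, -13.41, 9.95], 'heading', np.float64(97.0), 'q6', -0.84) 2.7
(np.float64(318.8352263288873), np.float64(183.13205319084))
```

View pics/w1.png

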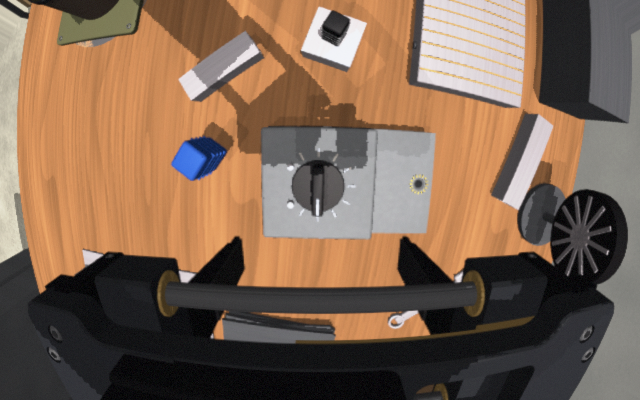

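The wrist view shows the knob disc at (318,186), with the bar and its white line pointing down the image to about (317,212). The opening ring is at (418,184) and the stand with the probe at (335,27). I'll measure these and view one enlarged crop.

```bash
python3 - <<'E'
from h import *
f=np.load('w1.npz');P=(f['p'],f['q']);im=cv2.imread('pics/w1.png')
a=im[150:225,280:440];b=im[0:80,290:380]
c=np.zeros((600,800,3),np.uint8)
A=cv2.resize(a,None,fx=5,fy=5,interpolation=cv2.INTER_CUBIC);c[:375,:800]=A
B=cv2.resize(b[:,:],None,fx=2.8,fy=2.8,interpolation=cv2.INTER_CUBIC);c[376:600,:B.shape[1]]=B
cv2.imwrite('pics/crop1.png',c)
hsv=cv2.cvtColor(im,cv2.COLOR_BGR2HSV)
m=cv2.inRange(hsv[160:205,400:440],(15,90,60),(40,255,255));ys,xs=np.nonzero(m);print('ring n',len(xs),xs.mean()+400,ys.mean()+160, hit('wrist',xs.mean()+400,ys.mean()+160,45,P))
g=cv2.cvtColor(im,cv2.COLOR_BGR2GRAY);m=(g[155:220,285:352]<75).astype(np.uint8)
n,l,s,ce=cv2.connectedComponentsWithStats(m);i=1+s[1:,4].argmax();print(s[i],ce[i]+[285,155]); u,v=ce[i]+[285,155]; print(hit('wrist',u,v,83,P))
# unit top outline: low saturation
m=cv2.inRange(hsv,(0,0,40),(180,60,200))
m[:110]=0;m[250:]=0;m[:,:240]=0;m[:,450:]=0;m=cv2.morphologyEx(m,cv2.MORPH_CLOSE,np.ones((9,9)))
cn=max(cv2.findContours(m,0,2)[0],key=cv2.contourArea);print(cv2.boundingRect(cn),cv2.minAreaRect(cn))
E
```

```text
ring n 15 418.46666666666664 184.53333333333333 [ 584.17058363 -307.25129587   45.        ]
[ 11   5  45  55 641] [317.07956318 179.76287051]
[ 438.12231752 -312.40347541   83.        ]
(261, 126, 174, 113) ((347.5, 182.0), (112.0, 173.0), 90.0)
```

View pics/crop1.png

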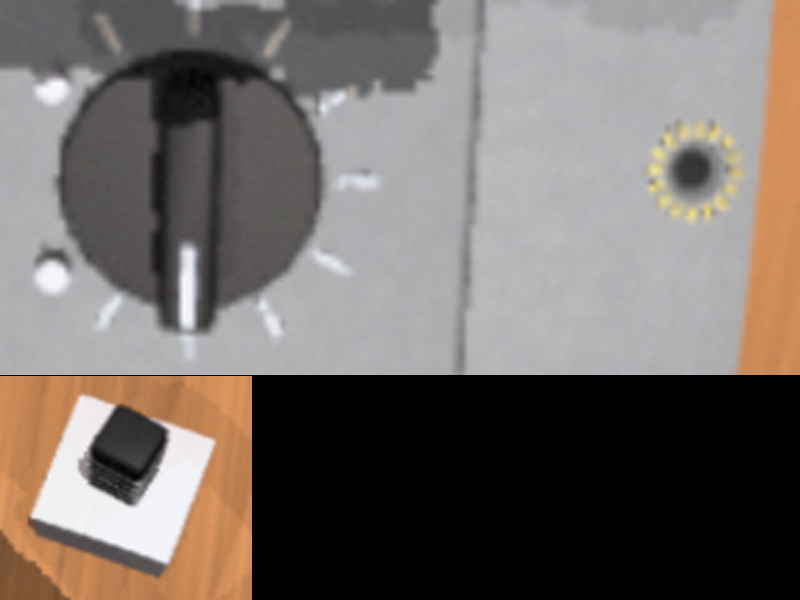

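The white line points at -90° in the unit frame. Counting ticks from the upper left, that is click 7 (210°). The ring and disc centres are clear, and the small black probe stands in the stand.

```bash
python3 - <<'E'
from h import *
f=np.load('w1.npz');P=(f['p'],f['q'])
k=hit('wrist',318.0,185.4,83,P);o=hit('wrist',418.2,183.8,45,P)
print(k,o,np.hypot(*(k-o)[:2]),np.degrees(np.arctan2(*(o-k)[1::-1])))
h=[hit('wrist',280+x/5-.4,150+y/5-.4,115,P) for x,y in((188,330),(188,245))];print(h,np.degrees(np.arctan2(*(h[0]-h[1])[1::-1])))
st=[hit('wrist',290+x/2.8-.4,(y-376)/2.8-.4,45,P) for x,y in((80,396),(215,440),(165,563),(32,517))]
print('stand',np.mean(st,0),[round(np.linalg.norm(st[i]-st[i-1]),1) for i in range(4)],np.degrees(np.arctan2(*(st[1]-st[0])[1::-1])))
pr=[hit('wrist',290+x/2.8-.4,(y-376)/2.8-.4,107,P) for x,y in((120,405),(168,434),(140,478),(92,450))]
print('probe',np.mean(pr,0),[round(np.linalg.norm(pr[i]-pr[i-1]),1) for i in range(4)],np.degrees(np.arctan2(*(pr[1]-pr[0])[1::-1])))
print(togo([k[0],k[1],90]))
E
```

```text
[ 440.14592848 -319.49392702   83.        ] [ 583.55653446 -306.24713691   45.        ] 144.0211073306384 5.27741689961738
[array([ 443.01177241, -349.64685374,  115.        ]), array([ 440.5426315 , -328.88697774,  115.        ])] -83.21721090245921
stand [ 436.54219066 -116.37883627   45.        ] [np.float64(68.9), np.float64(69.7), np.float64(70.4), np.float64(68.1)] -11.824076993257606
probe [ 436.97382221 -118.27398166  107.        ] [np.float64(24.3), np.float64(23.9), np.float64(23.8), np.float64(23.4)] -26.473579990769704
([-0.05, -0.14, 6.97], 'heading', np.float64(97.0), 'q6', -0.84)
```

Emit:
move_arm(
  steps="0.4 -0.05 -0.14 4 2.1;0.4 -0.05 -0.14 4 4.2;0.4 -0.05 -0.14 4 6.3;0.4 -0.05 -0.14 4 8.4;0.4 -0.05 -0.14 4 10.5;0.4 -0.05 -0.14 4 12.6;0.4 -0.05 -0.14 4 14.7;0.4 -0.05 -0.14 4 16.8;0.4 -0.05 -0.14 4 18.9;0.4 -0.05 -0.14 4 21;0.4 -0.05 -0.14 4 23.1;0.4 -0.05 -0.14 4 25.2;0.4 -0.05 -0.14 4 27.3;0.4 -0.05 -0.14 4 29.4;0.4 -0.05 -0.14 4 31.5;0.4 -0.05 -0.14 4 33.6;0.4 -0.05 -0.14 4 36;0.4 -0.05 -0.14 4 36;0.4 -0.05 -0.14 4 36;0.4 -0.05 -0.14 4 36",
  grip_force=10,
)

```text
time_s: 5.25
tool_pos: [440.1, -320.2, 178.7]
tool_rot: [0.749, -0.663, 0.0, -0.0]
ft_force: [0.3, -0.0, 0.3]
opening: 56.8
finger_force: 0.0
```

```bash
python3 - <<'E'
from h import *
P=pose();im=capture('wrist');cv2.imwrite('pics/w2.png',im)
print(togo([440.1,-319.5,90],np.radians(-83.2)))
g=cv2.cvtColor(im,cv2.COLOR_BGR2GRAY)
print('expect',proj('wrist',[440.1,-319.5,115],P))
E
```

```text
([-0.02, -0.0, 2.96, np.float64(0.04)], 'heading', np.float64(-83.0), 'q6', 2.29)
expect (np.float64(319.10733484631396), np.float64(223.38902125724718))
```

Emit:
move_arm(
  steps="0.4 -0.02 0 1.5 0;0.4 -0.02 0 2.95 0;0.4 -0.02 0 2.95 0;1 -0.02 0 2.95 0;1 -0.02 0 2.95 0;1 -0.02 0 2.95 0;1 -0.02 0 2.95 0;1 -0.02 0 2.95 0;1 -0.02 0 2.95 0",
)

```text
time_s: 6.42
tool_pos: [440.6, -319.6, 90.5]
tool_rot: [0.748, -0.663, 0.001, -0.0]
ft_force: [3.1, 1.0, 0.5]
opening: 13.8
finger_force: 10.0
```

```bash
python3 - <<'E'
from h import *
s=manip.sense();print({k:np.round(s[k],2) for k in('tool_pos','ft_force','wrist_torque','opening','finger_force')},togo([440.1,-319.5,90],np.radians(-83.2)))
E
```

```text
{'tool_pos': array([ 440.64, -319.61,   90.47]), 'ft_force': array([3.06, 0.99, 0.53]), 'wrist_torque': array([ 0.2 , -0.39, -0.05]), 'opening': np.float64(13.83), 'finger_force': np.float64(9.97)} ([-0.01, 0.02, 0.02, np.float64(0.02)], 'heading', np.float64(-83.1), 'q6', 2.29)
```

Emit:
move_arm(
  steps="1 0 0.01 0 -2.1;1 0 0.01 0 -4.2;1 0 0.01 0 -6.3;1 0 0.01 0 -8.4;1 0 0.01 0 -10.5;1 0 0.01 0 -12.6;1 0 0.01 0 -14.7;1 0 0.01 0 -16.8;1 0 0.01 0 -18.9;1 0 0.01 0 -21;1 0 0.01 0 -23.1;1 0 0.01 0 -25.2;1 0 0.01 0 -27.3;1 0 0.01 0 -29.4;1 0 0.01 0 -31.5;1 0 0.01 0 -33.6;1 0 0.01 0 -35.7;1 0 0.01 0 -37.8;1 0 0.01 0 -39.9;1 0 0.01 0 -41.5",
)

```text
time_s: 8.93
tool_pos: [440.5, -319.7, 90.6]
tool_rot: [0.464, 0.886, 0.001, 0.001]
ft_force: [1.2, 3.2, 1.7]
opening: 15.1
finger_force: 7.4
```

Emit:
move_arm(
  steps="1 0 0 0 -0.5;1 0 0 0 -0.9;1 0 0 0 -0.9",
)

```text
time_s: 9.3
tool_pos: [440.4, -319.7, 90.6]
tool_rot: [0.431, 0.902, 0.0, 0.001]
ft_force: [4.9, 1.3, 0.8]
opening: 14.8
finger_force: 10.3
```

```bash
python3 - <<'E'
from h import *
s=manip.sense();print({k:np.round(s[k],2) for k in('tool_pos','ft_force','wrist_torque','opening','finger_force')},togo([440.1,-319.5,90],np.radians(125.5)))
E
```

```text
{'tool_pos': array([ 440.43, -319.72,   90.58]), 'ft_force': array([4.94, 1.31, 0.78]), 'wrist_torque': array([ 0.24, -0.78, -0.21]), 'opening': np.float64(14.78), 'finger_force': np.float64(10.31)} ([0.01, -0.0, 0.02, np.float64(0.68)], 'heading', np.float64(128.9), 'q6', -1.41)
```

Torque rose as it reached the stop. Release, lift and check.

Emit:
move_arm(
  steps="0.6 0 0 0 -0.3;0.4 0 0 0 -0.3;0.4 0 0 0 -0.3;0.4 0 0 -2 0;0.4 0 0 -4 4;0.2 0 0 -6 4;0 0 0 -7 4;0 0 0 -7 6.4;0 0 0 -7 6.4;0 0 0 -7 6.4;0 0 0 -7 6.4",
)

```text
time_s: 10.68
tool_pos: [439.4, -319.5, 299.2]
tool_rot: [0.663, 0.749, -0.0, -0.001]
ft_force: [-0.5, -0.6, 0.0]
opening: 94.8
finger_force: 0.0
```

```bash
python3 - <<'E'
from h import *
P=pose();im=capture('wrist');cv2.imwrite('pics/w3.png',im);np.savez('w3.npz',p=P[0],q=P[1])
u,v=map(int,proj('wrist',[440,-319,90],P));print(u,v,P)
c=im[v-45:v+45,u-50:u+130];cv2.imwrite('pics/crop3.png',cv2.resize(c,None,fx=4,fy=4,interpolation=cv2.INTER_CUBIC))
print(togo([560,60,400],np.radians(97)))
E
```

```text
322 185 (array([ 439.37873319, -319.50944001,  299.21231886]), array([ 6.62670196e-01,  7.48910898e-01, -5.52784173e-05, -8.21926341e-04]))
([12.07, 5.52, -3.35, np.float64(-0.0)], 'heading', np.float64(97.0), 'q6', -0.85)
```

View pics/crop3.png

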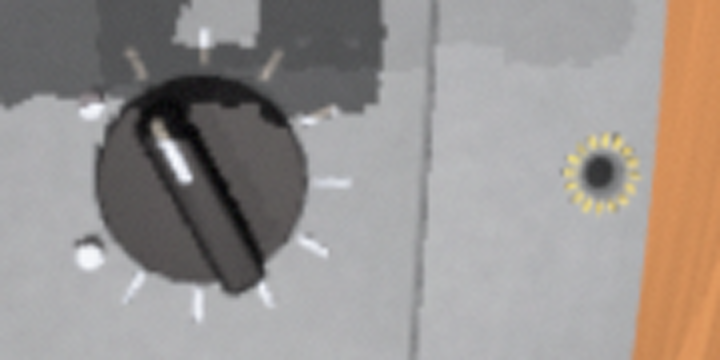

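The knob rests at the anticlockwise stop, with its line on the first tick. Now I'll look over the bed and the brackets.

Emit:
move_arm(
  steps="0 12 5 -3 0;0 12 5 -3 0;0 12 5 -3 0;0 12 5 -3 0;0 12 5 -3 0;0 12 5 -3 0;0 12 5 -3 0;0 12 5 -3 0;0 12 5 -3 0;0 12 5 -3 0",
)

```text
time_s: 11.98
tool_pos: [545.0, 54.6, 389.7]
tool_rot: [0.664, 0.748, -0.0, -0.0]
ft_force: [-0.7, 0.8, 1.0]
opening: 95.3
finger_force: 0.0
```

```bash
python3 - <<'E'
from h import *
P=pose();im=capture('wrist');cv2.imwrite('pics/w4.png',im);np.savez('w4.npz',p=P[0],q=P[1]);print(P)
E
```

```text
(array([544.98285581,  54.63513933, 389.65555858]), array([ 6.63713942e-01,  7.47986388e-01, -3.43891754e-04, -2.17837928e-04]))
```

View pics/w4.png

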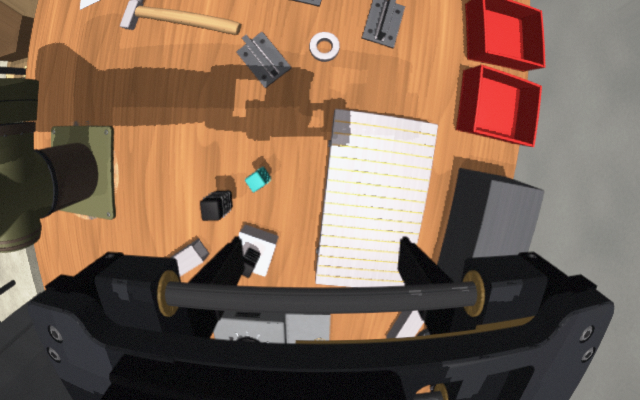

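The bed has corners at (335,109), (437,123) and (317,282). Brackets are at (263,59) and (384,20), and the third is cut off at (305,0). I'll fit the bed and go over the brackets.

```bash
cat >> h.py <<'E'
def bedfit(im,P):
    hsv=cv2.cvtColor(im,cv2.COLOR_BGR2HSV); m=cv2.inRange(hsv,(0,0,110),(180,60,255))|cv2.inRange(hsv,(14,0,170),(40,120,255))
    c=hit; u,v=map(int,proj('wrist',[650,0,45],P)); m=cv2.morphologyEx(m,cv2.MORPH_CLOSE,np.ones((5,5)))
    n,l,s,_=cv2.connectedComponentsWithStats(m); return (l==l[v,u]).astype(np.uint8),s[l[v,u]]
E
python3 - <<'E'
from h import *
f=np.load('w4.npz');P=(f['p'],f['q']);im=cv2.imread('pics/w4.png')
m,s=bedfit(im,P);print(s)
# edges: rows 130-225 left/right, top edge cols 345-430
L=[(np.nonzero(m[r,280:420])[0].min()+280-.5,r) for r in range(125,270,4)]
R=[(np.nonzero(m[r])[0].max()+.5,r) for r in range(135,225,4)]
T=[(c,np.nonzero(m[:,c])[0].min()-.5) for c in range(345,430,4)]
fit=lambda E:cv2.fitLine(np.float32([hit('wrist',u,v,45,P)[:2] for u,v in E]),cv2.DIST_HUBER,0,.01,.01).ravel()
l,r,t=fit(L),fit(R),fit(T)
ang=lambda a:np.degrees(np.arctan2(a[1],a[0]))%180
print([ang(a) for a in(l,r,t)])
n=np.array([-l[1],l[0]]);print('width',abs(n@(r[2:]-l[2:])))
def X(a,b): k=np.linalg.solve(np.c_[a[:2],-b[:2]],b[2:]-a[2:]);return a[2:]+k[0]*a[:2]
tl,tr=X(l,t),X(r,t);print('TL',tl,'TR',tr)
y=l[:2]*np.sign(l[1]);x=np.array([y[1],-y[0]]);print('centre',(tl+tr)/2-160*y, 'BL',tl-320*y,proj('wrist',[*(tl-320*y),45],P))
print(togo([480,300,330],np.radians(97)))
E
```

```text
[  316   109   122   179 16609]
[np.float32(90.443184), np.float32(90.82193), np.float32(0.4817159)]
width 180.13666
TL [554.17773 159.19983] TR [733.6578  160.70885]
centre [ 6.4515533e+02 -4.0863037e-02] BL [ 556.6529  -160.79059] (np.float64(313.8945289346802), np.float64(283.4405518749106))
([8.38, -1.18, 1.99, np.float64(-0.03)], 'heading', np.float64(96.8), 'q6', -0.12)
```

Emit:
move_arm(
  steps="0 8 -1 3 0;0 8 -1 3 0;0 8 -1 3 0;0 8 -1 3 0;0 8 -1 3 0;0 8 -1 3 0;0 8 -1 3 0;0 8 -1 3 0",
)

```text
time_s: 13.02
tool_pos: [487.4, 289.2, 301.1]
tool_rot: [0.664, 0.748, 0.001, 0.0]
ft_force: [0.5, -0.0, 0.8]
opening: 94.7
finger_force: 0.0
```

```bash
python3 - <<'E'
from h import *
P=pose();im=capture('wrist');cv2.imwrite('pics/w5.png',im);np.savez('w5.npz',p=P[0],q=P[1]);print(P)
for c in((425,240,20),(470,385,20),(630,337,20)):print(proj('wrist',c,P))
E
```

```text
(array([487.42102814, 289.21557731, 301.14258266]), array([6.63979374e-01, 7.47750492e-01, 6.68328093e-04, 3.82248489e-04]))
(np.float64(276.21318591123156), np.float64(203.01952233690736))
(np.float64(316.7719523832561), np.float64(109.44926412606229))
(np.float64(418.6420010272898), np.float64(156.77721832909288))
```

View pics/w5.png

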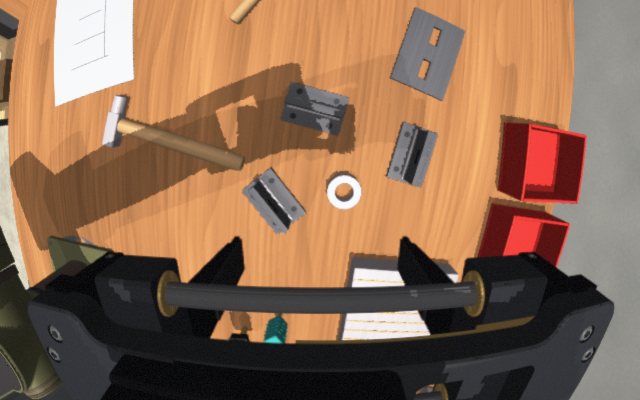

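Brackets appear at (315,108), (412,155) and (274,201). The slotted plate at (427,54) is a decoy. I'll fit rectangles to the base outlines.

```bash
cat >> h.py <<'E'
def brackets(im,P,guess,z=8.):
    hsv=cv2.cvtColor(im,cv2.COLOR_BGR2HSV); m=cv2.inRange(hsv,(0,0,25),(180,75,150)); m=cv2.morphologyEx(m,cv2.MORPH_OPEN,np.ones((3,3)));m=cv2.morphologyEx(m,cv2.MORPH_CLOSE,np.ones((5,5)))
    n,l,s,c=cv2.connectedComponentsWithStats(m); out=[]
    for g in guess:
        d=[np.hypot(*(c[i]-g))+(1e4 if s[i,4]<300 else 0) for i in range(1,n)]; i=1+int(np.argmin(d))
        cn=max(cv2.findContours((l==i).astype(np.uint8),0,cv2.CHAIN_APPROX_NONE)[0],key=len)[:,0]
        w=np.float32([hit('wrist',u,v,z,P)[:2] for u,v in cn]); r=cv2.minAreaRect(w); b=cv2.boxPoints(r)
        e=b[1]-b[0] if np.linalg.norm(b[1]-b[0])>np.linalg.norm(b[2]-b[1]) else b[2]-b[1]
        print(s[i],'c',np.round(r[0],1),'size',np.round(sorted(r[1]),1),'rib heading',round(float(np.degrees(np.arctan2(e[1],e[0]))%180),1)); out.append((r[0],np.arctan2(e[1],e[0])))
    return out
E
python3 - <<'E'
from h import *
f=np.load('w5.npz');P=(f['p'],f['q']);im=cv2.imread('pics/w5.png')
brackets(im,P,[(274,201),(315,108),(412,155)])
E
```

```text
[ 243  169   59   64 2044] c [420.3 237.6] size [60.1 94.2] rib heading 133.9
[ 281   83   68   52 2373] c [465.2 387.5] size [59.1 90.9] rib heading 171.0
[ 388  122   49   65 2048] c [622.8 338. ] size [59.9 89.1] rib heading 81.3
```

Base sizes match (60×90). I'll take bracket A first.

```bash
python3 - <<'E'
from h import *
print(togo([420.3,237.6,20],np.radians(133.9)))
E
```

```text
([-1.45, -2.43, 9.36, np.float64(-7.42)], 'heading', np.float64(96.8), 'q6', 0.32)
```

Emit:
move_arm(
  steps="0 -1.45 -2.43 2 -2;0 -1.45 -2.43 4 -4;0 -1.45 -2.43 5.5 -6;0 -1.45 -2.43 5.5 -7.4;0 -1.45 -2.43 5.5 -7.4;0 -1.45 -2.43 7.4 -7.4;0 -1.45 -2.43 8.7 -7.4;0 -1.45 -2.43 9.3 -7.4;0 -1.45 -2.43 9.3 -7.4;1 -1.45 -2.43 9.3 -7.4;1 -1.45 -2.43 9.3 -7.4;1 -1.45 -2.43 9.3 -7.4;1 -1.45 -2.43 9.3 -7.4;1 -1.45 -2.43 9.3 -7.4;1 -1.45 -2.43 9.3 -7.4;1 -1.45 -2.43 9.3 -7.4",
  grip_force=35,
)

```text
time_s: 15.08
tool_pos: [419.4, 238.4, 21.1]
tool_rot: [0.391, 0.92, -0.0, -0.0]
ft_force: [-0.4, -0.1, -0.3]
opening: 30.7
finger_force: 0.0
```

```bash
python3 - <<'E'
from h import *
s=manip.sense();print(s['opening'],s['finger_force'],s['tool_pos'],s['ft_force'])
x=np.array([np.cos(np.radians(.6)),np.sin(np.radians(.6))]);y=np.array([-x[1],x[0]]);c=np.array([645.2,0])
z=s['tool_pos'][2]+45
for k in(-85,0,85):print(k,c+k*y,togo([*(c+k*y),z],np.radians(.6)))
E
```

```text
30.679441325573002 0.0 [419.37363333 238.4213075   21.09733587] [-0.43441067 -0.12762027 -0.25616846]
-85 [646.09010165 -84.9953394 ] ([-13.01, -2.03, -1.5, np.float64(-9.34)], 'heading', np.float64(133.9), 'q6', -0.36)
0 [645.2   0. ] ([-10.95, -0.09, -1.5, np.float64(-9.34)], 'heading', np.float64(133.9), 'q6', -0.36)
85 [644.30989835  84.9953394 ] ([-8.88, 1.85, -1.5, np.float64(-9.34)], 'heading', np.float64(133.9), 'q6', -0.36)
```

Still closing, so finish closing and lift.

Emit:
move_arm(
  steps="1 0 0 0 0;1 0 0 0 0;1 0 0 0 0;1 0 0 0 0;1 0 0 0 0;1 0 0 0 0",
)

```text
time_s: 15.82
tool_pos: [419.5, 238.5, 21.1]
tool_rot: [0.391, 0.92, 0.0, 0.0]
ft_force: [0.8, 1.2, -1.1]
opening: 10.0
finger_force: 35.0
```

```bash
python3 - <<'E'
from h import *
s=manip.sense();print(s['opening'],s['finger_force'],s['tool_pos'],s['ft_force'],togo([646.1,-85,s['tool_pos'][2]+45],np.radians(.6)))
E
```

```text
10.049098264461765 34.99940514564514 [419.45617756 238.48817682  21.11270945] [ 0.81164038  1.22497032 -1.06272883] ([-13.01, -2.04, -1.5, np.float64(-9.34)], 'heading', np.float64(133.9), 'q6', -0.36)
```

Emit:
move_arm(
  steps="1 0 0 -1.5 0;1 0 0 -3.5 0;1 -2 -0.3 -4.3 -1;1 -4 -0.6 -4.3 -3;1 -6 -0.9 -4.3 -5;1 -8 -1.2 -4.3 -7;1 -10 -1.5 -4.3 -9.3;1 -12 -1.9 -4.3 -9.3;1 -13 -2.04 -4.3 -9.3;1 -13 -2.04 -4 -9.3;1 -13 -2.04 -2.8 -9.3;1 -13 -2.04 -2 -9.3;1 -13 -2.04 -2 -9.3;1 -13 -2.04 -2 -9.3",
)

```text
time_s: 17.58
tool_pos: [645.7, -84.4, 81.4]
tool_rot: [-0.004, 1.0, 0.0, -0.0]
ft_force: [-0.5, -0.4, -4.3]
opening: 9.9
finger_force: 35.0
```

```bash
python3 - <<'E'
from h import *
s=manip.sense();print(s['opening'],s['finger_force'],s['tool_pos'],s['ft_force'],togo([646.1,-85,66.1],np.radians(.6)))
E
```

```text
9.897645217314857 34.99900817871094 [645.71062641 -84.41726598  81.4351592 ] [-0.45235336 -0.44287405 -4.30433367] ([-0.01, -0.02, 0.51, np.float64(-0.03)], 'heading', np.float64(-179.5), 'q6', -1.79)
```

Emit:
move_arm(
  steps="1 0 0 0.3 0;1 0 0 0.48 0;1 0 0 0.52 0;1 0 0 0.52 0;0.8 0 0 0.52 0;0.7 0 0 0.52 0;0.6 0 0 0.52 0;0.6 0 0 0.52 0",
)

```text
time_s: 18.58
tool_pos: [646.1, -85.0, 65.8]
tool_rot: [-0.004, 1.0, -0.0, 0.0]
ft_force: [-0.2, 0.6, 0.4]
opening: 37.1
finger_force: 0.0
```

```bash
python3 - <<'E'
from h import *
s=manip.sense();print(s['opening'],s['tool_pos'],s['ft_force'],togo([622.8,338,200],np.radians(81.3)))
E
```

```text
37.1135237088379 [646.07023828 -84.99715884  65.80199526] [-0.2105744   0.58013923  0.35794852] ([0.67, 14.1, -4.48, np.float64(-16.18)], 'heading', np.float64(-179.6), 'q6', -1.79)
```

Emit:
move_arm(
  steps="0.6 0 0 -1.5 0;0.4 0 0 -3.5 0;0 0.1 2 -5 2;0 0.2 4 -5 4;0 0.3 6 -5 6;0 0.5 8 -5 8;0 0.6 10 -5 10;0 0.7 12 -5 12;0 0.7 14 -5 14;0 0.7 14 -5 16;0 0.7 14 -5 18;0 0.7 14 -5 19.8;0 0.7 14 -5 19.8;0 0.7 14 -5 19.8",
)

```text
time_s: 20.32
tool_pos: [621.8, 334.8, 215.5]
tool_rot: [0.757, 0.653, -0.0, -0.0]
ft_force: [0.4, 0.1, 0.1]
opening: 95.0
finger_force: 0.0
```

```bash
python3 - <<'E'
from h import *
P=pose();im=capture('wrist');cv2.imwrite('pics/w6.png',im)
o=brackets(im,P,[proj('wrist',(622.8,338,8),P),proj('wrist',(465,387,8),P)])
print(togo([*o[0][0],20.5],o[0][1]),manip.sense()['opening'])
E
```

```text
[ 299  146   48   70 2125] c [624.  339.8] size [58.3 87.1] rib heading 82.3
[ 152  141   79   47 2987] c [454.8 389.5] size [ 59.6 115.2] rib heading 170.5
([0.17, 0.05, 6.5, np.float64(-0.16)], 'heading', np.float64(81.5), 'q6', 0.57) 94.82000092960867
```

Emit:
move_arm(
  steps="0 0.15 0.04 2 -0.1;0 0.15 0.04 4 -0.1;0 0.15 0.04 5.7 -0.1;0 0.15 0.04 6.5 -0.1;0 0.15 0.04 6.5 -0.1;1 0.15 0.04 6.5 -0.1;1 0.15 0.04 6.5 -0.1;1 0.15 0.04 6.5 -0.1;1 0.15 0.04 6.5 -0.1;1 0.15 0.04 6.5 -0.1;1 0.15 0.04 6.5 -0.1;1 0.15 0.04 6.5 -0.1;1 0.15 0.04 6.5 -0.1;1 0.15 0.04 6.5 -0.1;1 0.15 0.04 6.5 -0.1;1 0.15 0.04 6.5 -0.1;1 0.15 0.04 6.5 -0.1;1 0.15 0.04 6.5 -0.1",
)

```text
time_s: 22.62
tool_pos: [623.8, 339.1, 20.6]
tool_rot: [0.755, 0.655, 0.0, 0.0]
ft_force: [2.0, -0.6, -2.2]
opening: 10.0
finger_force: 35.0
```

```bash
python3 - <<'E'
from h import *
s=manip.sense();print(s['opening'],s['finger_force'],s['tool_pos'],s['ft_force'],togo([645.2,0,s['tool_pos'][2]+45],np.radians(.6)))
E
```

```text
9.990994179163938 34.99967336654663 [623.7833699  339.13106501  20.58706558] [ 1.95577838 -0.55127833 -2.15730599] ([-11.09, 2.3, -1.5, np.float64(16.26)], 'heading', np.float64(81.9), 'q6', 0.56)
```

Emit:
move_arm(
  steps="1 0 0 -1.5 0;1 0 0 -3.5 0;1 -2 0.4 -4.3 2;1 -4 0.8 -4.3 4;1 -6 1.2 -4.3 6;1 -8 1.6 -4.3 8;1 -10 2 -4.3 10;1 -11.1 2.3 -4.3 12;1 -11.1 2.3 -4 14;1 -11.1 2.3 -4 16.3;1 -11.1 2.3 -2.8 16.3;1 -11.1 2.3 -2 16.3;1 -11.1 2.3 -2 16.3;1 -11.1 2.3 -2 16.3",
)

```text
time_s: 24.38
tool_pos: [645.2, -0.1, 80.9]
tool_rot: [1.0, 0.004, -0.0, -0.0]
ft_force: [0.4, -0.2, -4.4]
opening: 9.9
finger_force: 35.0
```

```bash
python3 - <<'E'
from h import *
s=manip.sense();print(s['opening'],s['finger_force'],s['tool_pos'],s['ft_force'],togo([645.2,0,65.6],np.radians(.6)))
E
```

```text
9.936621512889648 34.99910831451416 [ 6.45158646e+02 -1.28605845e-01  8.08913569e+01] [ 0.37170318 -0.22177584 -4.43746907] ([0.0, -0.0, 0.51, np.float64(-0.04)], 'heading', np.float64(0.4), 'q6', 1.48)
```

Emit:
move_arm(
  steps="1 0 0 0.3 0;1 0 0 0.48 0;1 0 0 0.52 0;1 0 0 0.52 0;0.8 0 0 0.52 0;0.7 0 0 0.52 0;0.6 0 0 0.52 0;0.6 0 0 0.52 0;0.6 0 0 -1.5 0;0.4 0 0 -3.5 0;0 0 0 -4.5 0;0 0 0 -4.5 0",
)

```text
time_s: 25.88
tool_pos: [647.1, -0.4, 219.8]
tool_rot: [1.0, 0.004, 0.004, 0.0]
ft_force: [-0.0, -0.3, 0.5]
opening: 62.5
finger_force: 0.0
```

```bash
python3 - <<'E'
from h import *
s=manip.sense();print(s['opening'],s['tool_pos'],s['ft_force'],togo([465,380,215],np.radians(171)))
E
```

```text
62.47167071643737 [ 6.47146709e+02 -4.06395039e-01  2.19846990e+02] [-0.01054141 -0.29310744  0.54431858] ([-5.98, -12.72, 0.11, np.float64(1.88)], 'heading', np.float64(0.4), 'q6', 1.48)
```

Emit:
move_arm(
  steps="0 -1 -2 0 1;0 -2 -4 0 1.9;0 -3 -6 0 1.9;0 -4 -8 0 1.9;0 -5 -10 0 1.9;0 -6 -12 0 1.9;0 -6 -12.7 0 1.9;0 -6 -12.7 0 1.9;0 -6 -12.7 0 1.9;0 -6 -12.7 0 1.9",
)

```text
time_s: 27.12
tool_pos: [462.6, 378.2, 214.6]
tool_rot: [0.997, -0.08, -0.001, 0.001]
ft_force: [0.4, 1.1, 0.0]
opening: 94.8
finger_force: 0.0
```

```bash
python3 - <<'E'
from h import *
P=pose();im=capture('wrist');cv2.imwrite('pics/w7.png',im)
o=brackets(im,P,[proj('wrist',(465,387,8),P)])
print(togo([*o[0][0],20.5],o[0][1]),manip.sense()['opening'])
E
```

```text
[ 288  148   48   80 3417] c [460.2 388.7] size [ 58.4 101.1] rib heading 171.0
([-0.14, -0.33, 6.48, np.float64(-0.03)], 'heading', np.float64(-9.2), 'q6', 2.33) 95.06523279196821
```

Emit:
move_arm(
  steps="0 0.03 -0.32 2 0;0 0.03 -0.32 4 0;0 0.03 -0.32 5.7 0;0 0.03 -0.32 6.48 0;0 0.03 -0.32 6.48 0;1 0.03 -0.32 6.48 0;1 0.03 -0.32 6.48 0;1 0.03 -0.32 6.48 0;1 0.03 -0.32 6.48 0;1 0.03 -0.32 6.48 0;1 0.03 -0.32 6.48 0;1 0.03 -0.32 6.48 0;1 0.03 -0.32 6.48 0;1 0.03 -0.32 6.48 0;1 0.03 -0.32 6.48 0;1 0.03 -0.32 6.48 0;1 0.03 -0.32 6.48 0;1 0.03 -0.32 6.48 0",
)

```text
time_s: 29.42
tool_pos: [464.7, 388.6, 21.1]
tool_rot: [0.997, -0.079, -0.0, 0.0]
ft_force: [-1.4, -0.9, -0.4]
opening: 9.8
finger_force: 35.0
```

```bash
python3 - <<'E'
from h import *
s=manip.sense();print(s['opening'],s['finger_force'],s['tool_pos'],s['ft_force'],togo([644.3,85,s['tool_pos'][2]+45],np.radians(.6)))
E
```

```text
9.802892482209693 35.00022053718567 [464.69582489 388.61988828  21.10814581] [-1.36602943 -0.88013673 -0.42501584] ([7.51, 9.05, -1.5, np.float64(-1.94)], 'heading', np.float64(-9.1), 'q6', 2.34)
```

Emit:
move_arm(
  steps="1 0 0 -1.5 0;1 0 0 -3.5 0;1 1.5 1.8 -4.3 -1;1 2.8 3.4 -4.3 -1.9;1 4.1 5 -4.3 -1.9;1 5.4 6.6 -4.3 -1.9;1 6.7 8.1 -4.3 -1.9;1 7.5 9.05 -4.3 -1.9;1 7.5 9.05 -4 -1.9;1 7.5 9.05 -2.8 -1.9;1 7.5 9.05 -2 -1.9;1 7.5 9.05 -2 -1.9;1 7.5 9.05 -2 -1.9",
)

```text
time_s: 31.05
tool_pos: [644.0, 85.8, 81.3]
tool_rot: [1.0, 0.004, 0.0, -0.0]
ft_force: [0.5, 0.1, -6.1]
opening: 9.9
finger_force: 35.0
```

```bash
python3 - <<'E'
from h import *
s=manip.sense();print(s['opening'],s['finger_force'],s['tool_pos'],s['ft_force'],togo([644.3,85,66.1],np.radians(.6)))
E
```

```text
9.92053803898334 34.99740242958069 [644.03485779  85.78770268  81.30507111] [ 0.50230329  0.06294306 -6.09861029] ([0.01, 0.03, 0.51, np.float64(-0.03)], 'heading', np.float64(0.5), 'q6', 1.61)
```

Emit:
move_arm(
  steps="1 0 0.02 0.3 0;1 0 0.02 0.48 0;1 0 0.02 0.52 0;1 0 0.02 0.52 0;0.8 0 0.02 0.52 0;0.7 0 0.02 0.52 0;0.6 0 0.02 0.52 0;0.6 0 0.02 0.52 0;0.6 0 0.02 -1.5 0;0.4 0 0.02 -3.5 0;0 0 2 -5.5 0;0 0 3 -7.5 0;0 0 3 -8.5 0;0 0 3 -8.5 0;0 0 3 -8.5 0",
)

```text
time_s: 32.92
tool_pos: [644.5, -4.8, 335.6]
tool_rot: [1.0, 0.004, -0.0, -0.0]
ft_force: [0.0, 0.6, -1.3]
opening: 91.6
finger_force: 0.0
```

```bash
python3 - <<'E'
from h import *
P=pose();im=capture('wrist');cv2.imwrite('pics/w8.png',im);np.savez('w8.npz',p=P[0],q=P[1]);print(P)
brackets(im,P,[proj('wrist',(x,y,60),P) for x,y in((646,-85),(645,0),(644,85))],53)
print(togo([450,-90,250],np.radians(63.5)))
E
```

```text
(array([644.54381883,  -4.81081784, 335.60412939]), array([ 9.99993543e-01,  3.58201562e-03, -2.81739698e-04, -5.59121207e-05]))
[ 354  146   40   65 2359] c [640.2 -84.7] size [59.3 98.1] rib heading 1.7
[ 221  144  117   86 8059] c [625.5  60.6] size [131.7 181.4] rib heading 90.9
[ 221  144  117   86 8059] c [625.5  60.6] size [131.7 181.4] rib heading 90.9
([-6.48, 2.8, 2.82, np.float64(-12.61)], 'heading', np.float64(0.4), 'q6', 1.47)
```

View pics/w8.png

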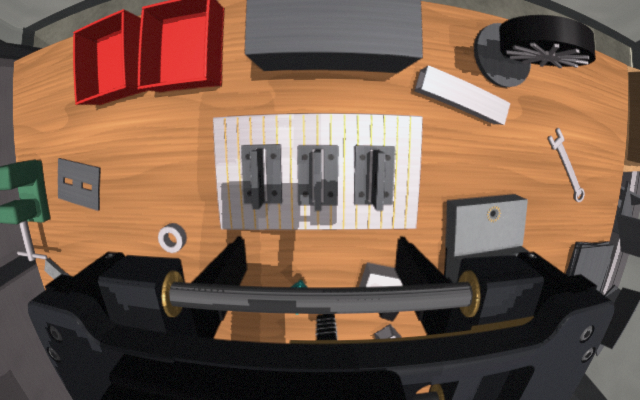

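All three brackets stand square on the bed at (262,176), (318,175) and (375,176). Now the probe.

Emit:
move_arm(
  steps="0 -1.8 0.8 0 -2;0 -3.6 1.6 0 -4;0 -5.4 2.4 0.5 -6;0 -6.7 2.9 1 -8;0 -6.7 2.9 2 -10;0 -6.7 2.9 2.3 -12;0 -6.7 2.9 2.3 -12.6;0 -6.7 2.9 2.3 -12.6;0 -6.7 2.9 2.3 -12.6",
)

```text
time_s: 34.1
tool_pos: [444.1, -93.0, 266.1]
tool_rot: [0.851, 0.525, -0.001, -0.001]
ft_force: [-0.3, 0.2, -0.2]
opening: 95.0
finger_force: 0.0
```

```bash
python3 - <<'E'
from h import *
P=pose();im=capture('wrist');cv2.imwrite('pics/w9.png',im);np.savez('w9.npz',p=P[0],q=P[1]);print(P)
u,v=map(int,proj('wrist',(437,-118,107),P));print(u,v)
c=im[v-75:v+75,u-100:u+100];cv2.imwrite('pics/crop9.png',cv2.resize(c,None,fx=4,fy=4,interpolation=cv2.INTER_CUBIC))
E
```

```text
(array([444.075448  , -92.95887997, 266.12979526]), array([ 8.50821956e-01,  5.25453337e-01, -5.68584852e-04, -6.82945239e-04]))
325 216
```

View pics/crop9.png

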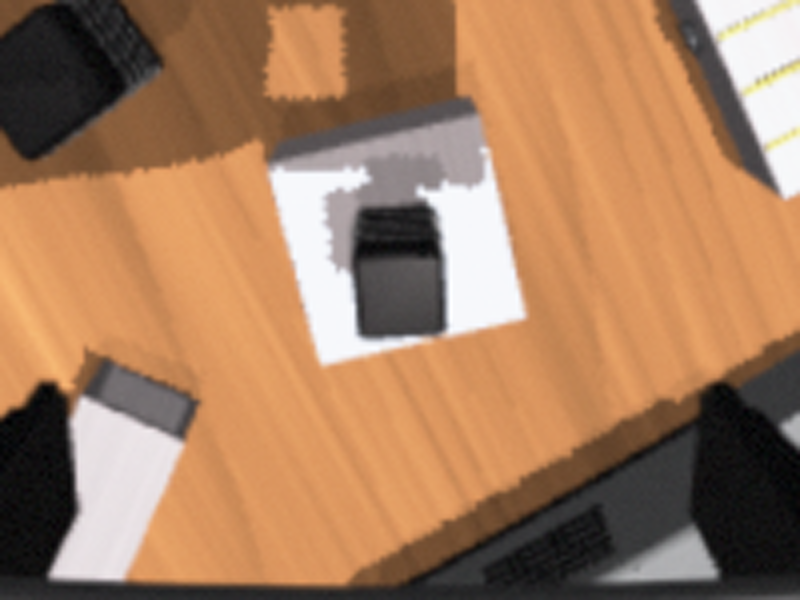

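The handle's top square is centred at crop (401,296), aligned with the tool to within about 1°.

```bash
python3 - <<'E'
from h import *
f=np.load('w9.npz');P=(f['p'],f['q'])
px=lambda x,y:(225+x/4-.4,141+y/4-.4)
c=hit('wrist',*px(401,296),107,P);print(c,[hit('wrist',*px(*a),107,P)[:2].round(1) for a in((357,255),(443,255),(446,336),(358,336))])
st=[hit('wrist',*px(*a),45,P) for a in((268,160),(478,112),(525,318),(322,366))];print(np.mean(st,0))
print(togo([c[0],c[1],66],np.radians(63.5)))
E
```

```text
[ 436.86974185 -115.79851933  107.        ] [array([431.3, -99.9]), array([ 452.4, -110.4]), array([ 442.9, -131.9]), array([ 420.9, -120.9])]
[ 436.75612027 -115.82589737   45.        ]
([-0.79, 0.13, 6.68, np.float64(-0.02)], 'heading', np.float64(63.4), 'q6', 0.14)
```

Emit:
move_arm(
  steps="0 -0.79 0.13 1.5 0;0 -0.79 0.13 3.3 0;0 -0.79 0.13 4.5 0;0 -0.79 0.13 5.8 0;0 -0.79 0.13 6.65 0;0 -0.79 0.13 6.65 0;1 -0.79 0.13 6.65 0;1 -0.79 0.13 6.65 0;1 -0.79 0.13 6.65 0;1 -0.79 0.13 6.65 0;1 -0.79 0.13 6.65 0;1 -0.79 0.13 6.65 0;1 -0.79 0.13 6.65 0;1 -0.79 0.13 6.65 0;1 -0.79 0.13 6.65 0;1 -0.79 0.13 6.65 0;1 -0.79 0.13 6.65 0",
  grip_force=20,
)

```text
time_s: 36.28
tool_pos: [437.2, -116.2, 67.6]
tool_rot: [0.851, 0.526, -0.0, -0.0]
ft_force: [1.0, -0.2, -0.6]
opening: 26.1
finger_force: 20.0
```

```bash
python3 - <<'E'
from h import *
s=manip.sense();print(s['opening'],s['finger_force'],s['tool_pos'],s['ft_force'],s['wrist_torque'],togo([583.6,-306.2,s['tool_pos'][2]+50],np.radians(5.3)))
E
```

```text
26.11261088543887 19.964402318000793 [ 437.21561509 -116.22057811   67.58456424] [ 1.01259393 -0.23512024 -0.5952132 ] [-0.10712944  0.08066746  0.01535629] ([-3.48, 7.2, -1.67, np.float64(11.62)], 'heading', np.float64(63.4), 'q6', 0.09)
```

Emit:
move_arm(
  steps="1 0 0 -1 0;1 0 0 -2.2 0;1 -0.4 0.9 -2.7 2;1 -1.1 2.4 -2.7 4;1 -1.9 4 -2.7 6;1 -2.7 5.6 -2.7 8;1 -3.48 7.2 -2.7 10;1 -3.48 7.2 -2.7 11.6;1 -3.48 7.2 -2.2 11.6;1 -3.48 7.2 -1.5 11.6;1 -3.48 7.2 -1.5 11.6;1 -3.48 7.2 -1.5 11.6",
)

```text
time_s: 37.78
tool_pos: [583.5, -305.8, 112.4]
tool_rot: [0.999, 0.048, -0.0, -0.0]
ft_force: [-1.1, 0.4, -0.8]
opening: 26.1
finger_force: 20.0
```

```bash
python3 - <<'E'
from h import *
s=manip.sense();print(s['opening'],s['finger_force'],s['tool_pos'],s['ft_force'],s['wrist_torque'],togo([583.9,-306.2,s['tool_pos'][2]],np.radians(5.3)))
f=np.load('w3.npz');P3=(f['p'],f['q']);print(hit('wrist',322-50+601/4-.4,185-45+173/4-.4,45,P3))
P=pose();im=capture('side');im2=capture('scene');w=capture('wrist')
def crop(n,i,X,s,k):
    u,v=map(int,proj(n,X)); return cv2.resize(i[v-s:v+s,u-s:u+s],(400,400),interpolation=cv2.INTER_CUBIC)
cv2.imwrite('pics/crop10.png',np.hstack([crop('side',im,(584,-306,60),40,5),crop('scene',im2,(584,-306,60),40,5)]))
print(proj('side',(584,-306,60)),proj('scene',(584,-306,60)))
E
```

```text
26.147933906123594 19.98781442642212 [ 583.4590635  -305.78353177  112.42471306] [-1.1173985   0.41266327 -0.84398109] [-0.04212496  0.13563582  0.01165062] ([0.01, 0.02, -0.0, np.float64(0.03)], 'heading', np.float64(5.5), 'q6', 0.91)
[ 585.09678041 -306.19894414   45.        ]
(np.float64(390.2430835004118), np.float64(308.44534602584395)) (np.float64(209.95128480659235), np.float64(178.78864372129826))
```

View pics/crop10.png

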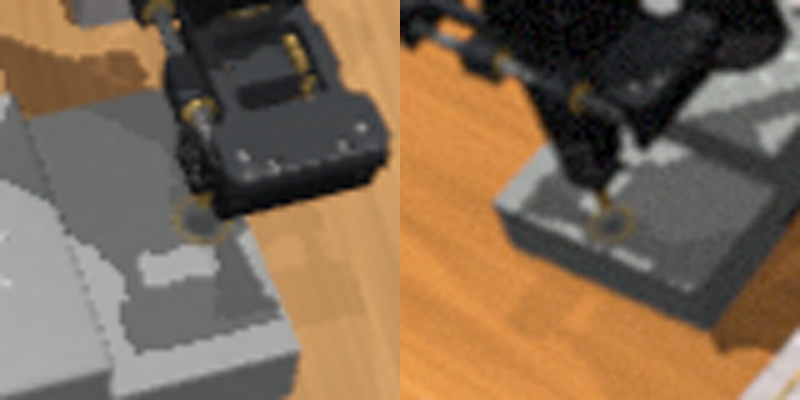

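The pin tip sits over the ring in both side and scene views. Lowering gently.

Emit:
move_arm(
  steps="1 0.03 0.02 0 0;1 0.03 0.02 0.2 0;1 0.03 0.02 0.4 0;1 0.03 0.02 0.5 0;1 0.03 0.02 0.6 0;1 0.03 0.02 0.7 0;1 0.03 0.02 0.8 0;1 0.03 0.02 0.8 0",
)

```text
time_s: 38.92
tool_pos: [584.5, -306.7, 88.3]
tool_rot: [0.999, 0.047, -0.0, -0.0]
ft_force: [-0.7, 0.2, -1.3]
opening: 26.0
finger_force: 20.0
```

```bash
python3 - <<'E'
from h import *
s=manip.sense();print(s['opening'],s['finger_force'],s['tool_pos'],s['ft_force'],s['wrist_torque'])
E
```

```text
25.997512722829512 19.987664222717285 [ 584.49455756 -306.6769743    88.32636176] [-0.65872937  0.23182676 -1.26797356] [-0.02917685  0.13045366  0.00223037]
```

Emit:
move_arm(
  steps="1 0 0 0.15 0;1 0 0 0.3 0;1 0 0 0.45 0;1 0 0 0.6 0;1 0 0 0.68 0;1 0 0 0.72 0;1 0 0 0.72 0",
)

```text
time_s: 39.8
tool_pos: [584.8, -306.9, 67.6]
tool_rot: [0.999, 0.047, 0.0, 0.0]
ft_force: [-1.3, 1.0, 3.5]
opening: 25.9
finger_force: 20.0
```

```bash
python3 - <<'E'
from h import *
s=manip.sense();print(s['opening'],s['finger_force'],s['tool_pos'],s['ft_force'],s['wrist_torque'])
E
```

```text
25.852216247577907 19.9982813000679 [ 584.79730678 -306.88007979   67.64470697] [-1.28545404  0.97798224  3.47573515] [ 0.13476799  0.49740146 -0.00054271]
```

Emit:
move_arm(
  steps="1 0 0 0.08 0;1 0 0 0.08 0;0.8 0 0 0.05 0;0.7 0 0 0.05 0;0.65 0 0 0.05 0;0.62 0 0 0.05 0;0.62 0 0 -1 0;0.62 0 0 -2.5 0;0.5 0 0 -4.5 0;0.4 0 0 -6.5 0;0.4 0 0 -7.5 0;0.4 0 0 -7.5 0",
)

```text
time_s: 41.3
tool_pos: [586.0, -307.6, 295.9]
tool_rot: [0.999, 0.047, 0.003, 0.002]
ft_force: [0.9, 0.2, 0.5]
opening: 56.8
finger_force: 0.0
```

```bash
python3 - <<'E'
from h import *
P=pose();im=capture('wrist');cv2.imwrite('pics/w11.png',im);print(P,manip.sense()['time_s'])
cv2.imwrite('pics/crop11.png',im[90:290,180:460].repeat(2,0).repeat(2,1))
print(proj('wrist',(584.5,-306.5,107),P),togo([440.4,-319.7,170],np.radians(125.4)))
E
```

```text
(array([ 585.95773219, -307.56809271,  295.91785047]), array([0.99887678, 0.04726017, 0.0028053 , 0.00194389])) 41.35
(np.float64(318.4992793844621), np.float64(190.139329605011)) ([-4.84, -0.04, 4.08, np.float64(12.0)], 'heading', np.float64(5.4), 'q6', 0.91)
```

View pics/crop11.png

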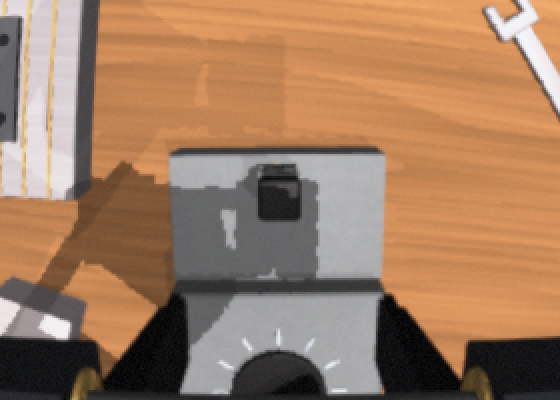

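The probe is upright and seated at (279,197). Go above the knob, turned to match the bar at the stop.

Emit:
move_arm(
  steps="0.4 -1.5 -0.04 0 -2;0.4 -3 -0.04 0 -4;0.4 -4.84 -0.04 0 -6;0.4 -4.84 -0.04 1 -8;0.4 -4.84 -0.04 2 -10;0.4 -4.84 -0.04 3 -12;0.4 -4.84 -0.04 4 -14;0.4 -4.84 -0.04 4 -16;0.4 -4.84 -0.04 4 -18;0.4 -4.84 -0.04 4 -20;0.4 -4.84 -0.04 4 -22;0.4 -4.84 -0.04 4 -24;0.4 -4.84 -0.04 4 -24;0.4 -4.84 -0.04 4 -24",
)

```text
time_s: 43.1
tool_pos: [439.3, -318.6, 170.3]
tool_rot: [0.46, 0.888, 0.0, -0.001]
ft_force: [-0.7, 0.2, 0.0]
opening: 57.2
finger_force: 0.0
```

```bash
python3 - <<'E'
from h import *
P=pose();im=capture('scene');w=capture('wrist');cv2.imwrite('pics/w12.png',w);cv2.imwrite('pics/s12.png',im)
print(P,togo([440.4,-319.7,90],np.radians(125.4)))
c=im[130:330,170:450]; 
cv2.imwrite('pics/c12.png',np.hstack([cv2.resize(c,(420,300)),cv2.resize(w[130:330,220:420],(300,300))]))
E
```

```text
(array([ 439.28281157, -318.63569516,  170.26788228]), array([ 4.59625871e-01,  8.88111460e-01,  3.71767763e-04, -1.39858595e-03])) ([-0.04, 0.01, 2.71, np.float64(-0.01)], 'heading', np.float64(125.3), 'q6', -1.34)
```

View pics/c12.png

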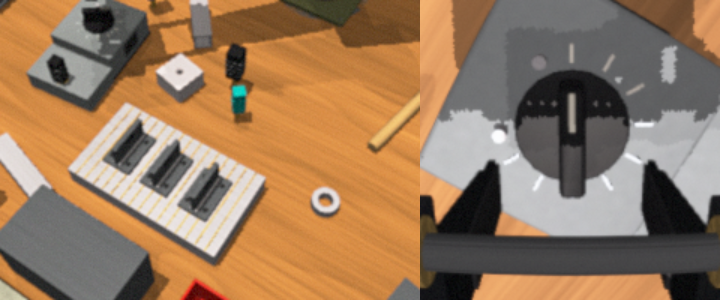

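The brackets stand on the bed, the probe is in, and the bar lies along the tool. Grip the bar and turn it five clicks (150° = 30 units).

Emit:
move_arm(
  steps="0.4 -0.03 0.01 1.5 0;0.4 -0.03 0.01 2.68 0;0.4 -0.03 0.01 2.68 0;1 -0.03 0.01 2.68 0;1 -0.03 0.01 2.68 0;1 -0.03 0.01 2.68 0;1 -0.03 0.01 2.68 0;1 -0.03 0.01 2.68 0;1 -0.03 0.01 2.68 0",
  grip_force=10,
)

```text
time_s: 44.32
tool_pos: [440.8, -320.0, 92.0]
tool_rot: [0.458, 0.889, -0.0, 0.0]
ft_force: [-0.6, -1.3, 1.8]
opening: 14.0
finger_force: 10.0
```

Emit:
move_arm(
  steps="1 0 0 0 2;1 0 0 0 4;1 0 0 0 6;1 0 0 0 8;1 0 0 0 10;1 0 0 0 12;1 0 0 0 14;1 0 0 0 16;1 0 0 0 18;1 0 0 0 20;1 0 0 0 22;1 0 0 0 24;1 0 0 0 26;1 0 0 0 28;1 0 0 0 29.4;1 0 0 0 30;1 0 0 0 30;1 0 0 0 30",
)

```text
time_s: 46.58
tool_pos: [440.6, -320.0, 91.6]
tool_rot: [0.977, -0.213, -0.0, 0.0]
ft_force: [-1.3, -1.7, -0.1]
opening: 13.9
finger_force: 10.0
```

```bash
python3 - <<'E'
from h import *
s=manip.sense();print(s['opening'],s['finger_force'],s['tool_pos'],s['ft_force'],s['wrist_torque'],togo([440.4,-319.7,90],np.radians(-24.7)))
E
```

```text
13.937119324045133 9.992610812187195 [ 440.59279321 -319.97410696   91.58896004] [-1.26307166 -1.72459563 -0.0730644 ] [-0.28153713  0.44686137  0.03643359] ([-0.01, -0.01, 0.05, np.float64(0.03)], 'heading', np.float64(-24.5), 'q6', 1.27)
```

Release, lift and check with the wrist camera.

Emit:
move_arm(
  steps="0.8 0 0 0 0;0.6 0 0 0 0;0.4 0 0 0 0;0.4 0 0 0 0;0.4 0 0 0 0;0.4 0 0 -1.5 0;0.4 0 0 -3.5 0;0.2 0 0 -5.5 -2;0 0 0 -7 -4;0 0 0 -7 -6;0 0 0 -7 -6;0 0 0 -7 -6",
)

```text
time_s: 48.08
tool_pos: [440.4, -319.5, 300.4]
tool_rot: [0.999, 0.046, -0.001, -0.001]
ft_force: [0.1, -0.3, -0.5]
opening: 94.7
finger_force: 0.0
```

```bash
python3 - <<'E'
from h import *
P=pose();w=capture('wrist');s=capture('scene');print(P,manip.sense()['time_s'],manip.sense()['ft_force'])
u,v=map(int,proj('wrist',(460,-318,90),P))
cv2.imwrite('pics/c13.png',np.hstack([cv2.resize(s[130:330,170:450],(420,300)),cv2.resize(w[v-50:v+50,u-60:u+60],(360,300))]))
E
```

```text
(array([ 440.40048079, -319.52048275,  300.44912108]), array([ 9.98939758e-01,  4.60256169e-02, -7.13307230e-04, -7.03188818e-04])) 48.175 [-0.45440742  0.88998225 -0.41621672]
```

View pics/c13.png

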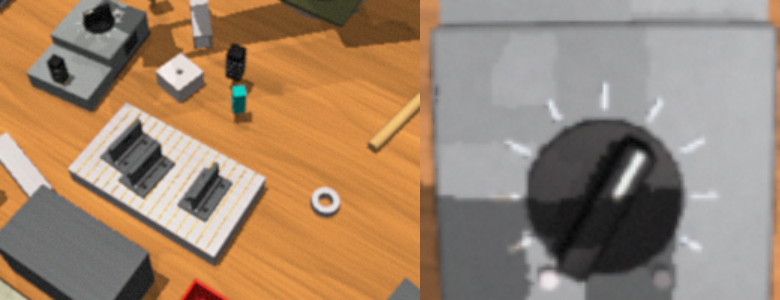

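The selector's line is at the fifth click. But the middle bracket was knocked towards its neighbour at (145,165). I've used all my views, so from here I'll measure by numbers.

```bash
python3 -c "
from h import *
print(togo([640,-20,330],np.radians(0.5)))"
```

```text
([7.55, -9.33, -0.98, np.float64(0.97)], 'heading', np.float64(5.3), 'q6', 0.75)
```

Emit:
move_arm(
  steps="0 1.2 -1.5 -1 1;0 2.4 -3 -1 1;0 3.6 -4.5 -1 1;0 4.8 -6 -1 1;0 6 -7.5 -1 1;0 7.5 -9.3 -1 1;0 7.5 -9.3 -1 1;0 7.5 -9.3 -1 1;0 7.5 -9.3 -1 1",
)

```text
time_s: 49.3
tool_pos: [637.9, -22.1, 331.6]
tool_rot: [1.0, 0.003, -0.0, 0.0]
ft_force: [0.5, -0.2, 0.1]
opening: 95.2
finger_force: 0.0
```

```bash
cat >> h.py <<'E'
def onbed(im,P,tag=''):
    hsv=cv2.cvtColor(im,cv2.COLOR_BGR2HSV)
    # rectify the bed plane z=53 (base tops), 1 px/mm, x:555..735 , y:-160..160
    X,Y=np.meshgrid(np.arange(550,741),np.arange(-165,166)); U=np.array([[proj('wrist',(x,y,53),P) for x,y in zip(a,b)] for a,b in zip(X,Y)],np.float32)
    r=cv2.remap(im,U[...,0],U[...,1],cv2.INTER_LINEAR); g=cv2.cvtColor(r,cv2.COLOR_BGR2GRAY); cv2.imwrite(f'pics/rect{tag}.png',r)
    return r,g
E
python3 - <<'E'
from h import *
P=pose();im=capture('wrist');cv2.imwrite('pics/w14.png',im);np.savez('w14.npz',p=P[0],q=P[1])
r,g=onbed(im,P,14);print(P[0],np.percentile(g,[2,10,25,50,75,95]))
for th in(70,90,105,120):
    m=cv2.morphologyEx((g<th).astype(np.uint8),cv2.MORPH_OPEN,np.ones((5,5)));n,l,s,c=cv2.connectedComponentsWithStats(m)
    for i in range(1,n):
        if s[i,4]>400:
            cn=max(cv2.findContours((l==i).astype(np.uint8),0,2)[0],key=cv2.contourArea);R=cv2.minAreaRect(cn)
            print(th,s[i,4],'xy',np.round([R[0][0]+550,R[0][1]-165],1),'size',np.round(R[1],1),'ang',round(R[2],1))
# coarse ascii
for y in range(0,331,8): print(y-165,' '.join('%3d'%v for v in cv2.resize(g,None,fx=1/8,fy=1/8,interpolation=cv2.INTER_AREA)[min(y//8,40)]))
E
```

```text
Traceback (most recent call last):
  File "h.py", line 47, in onbed
    X,Y=np.meshgrid(np.arange(550,741),np.arange(-165,166)); U=np.array([[proj('wrist',(x,y,53),P) for x,y in zip(a,b)] for a,b in zip(X,Y)],np.float32)
                                                                          ~~~~^^^^^^^^^^^^^^^^^^^^
  File "h.py", line 14, in proj
    m=camera_model(n); X=np.asarray(X,float)
ValueError: time passes only in moves, steps and waits
```

```bash
sed -i 's/^import cv2, numpy as np/import cv2, numpy as np, functools\ncamera_model=functools.cache(camera_model)/' h.py
cat > ob.py <<'E'
from h import *
import sys
tag=sys.argv[1]; P=pose();im=capture('wrist');cv2.imwrite(f'pics/w{tag}.png',im);np.savez(f'w{tag}.npz',p=P[0],q=P[1])
r,g=onbed(im,P,tag);print(P[0],np.percentile(g,[2,10,25,50,75,95]))
for th in(70,90,105,120):
    m=cv2.morphologyEx((g<th).astype(np.uint8),cv2.MORPH_OPEN,np.ones((5,5)));n,l,s,c=cv2.connectedComponentsWithStats(m)
    for i in range(1,n):
        if s[i,4]>400:
            cn=max(cv2.findContours((l==i).astype(np.uint8),0,2)[0],key=cv2.contourArea);R=cv2.minAreaRect(cn)
            print(th,s[i,4],'xy',np.round([R[0][0]+550,R[0][1]-165],1),'size',np.round(R[1],1),'ang',round(R[2],1))
q=cv2.resize(g,None,fx=1/8,fy=1/8,interpolation=cv2.INTER_AREA)
for i,a in enumerate(q): print(i*8-161,' '.join('%3d'%v for v in a))
E
python3 ob.py 14
```

```text
[637.87610023 -22.26704905 331.76740521] [ 44.  92. 116. 152. 219. 237.]
70 607 xy [643.1 -88.3] size [ 7.8 82.5] ang 85.5
70 510 xy [613.  65.] size [22. 22.] ang 90.0
70 1539 xy [639.5  95.5] size [33. 91.] ang 90.0
90 761 xy [643.1 -88. ] size [ 9.5 84.3] ang 86.2
90 467 xy [628.  -28.5] size [39.4 26.4] ang 63.4
90 891 xy [554.5  72.5] size [109.   9.] ang 90.0
90 2466 xy [639.5  83. ] size [60. 93.] ang 90.0
105 1690 xy [642.9 -79.9] size [28.5 86.5] ang 85.8
105 1489 xy [657.5 -28. ] size [46. 85.] ang 90.0
105 1103 xy [555.   72.5] size [111.  10.] ang 90.0
105 4563 xy [640.  84.] size [62. 96.] ang 90.0
120 7355 xy [652.3 -57.6] size [134.8  92.2] ang 73.6
120 9332 xy [619.5  74. ] size [116. 139.] ang 90.0
-161 147 152 159 158 154 156 151 144 148 151 145 150 151 143 154 160 145 162 159 151 154 145 156 164
-153 147 178 219 222 220 220 219 223 221 225 223 223 223 224 222 225 223 221 224 223 221 222 221 188
-145 148 179 223 226 225 226 226 229 228 233 232 233 233 235 234 236 236 236 237 239 239 239 239 195
-137 148 171 217 219 216 208 206 210 219 215 221 224 218 224 228 225 229
[... 3017 characters left out ...]

111  76 106 113 113 113 110  82  65  65  74 114 125 122 116 113 104 113 145 201 204 204 203 202 147
119  77 105 112 111 111 109 109 109 108 123 201 211 208 199 195 193 194 195 195 197 193 191 187 146
127  97 111 114 115 115 112 113 114 112 150 216 219 217 207 198 200 199 199 198 201 200 201 199 148
135 140 159 148 174 181 177 185 182 180 199 208 210 209 200 194 194 193 194 192 194 189 192 192 148
143 140 189 202 202 199 199 200 199 199 206 213 213 212 206 195 197 196 197 191 196 195 193 195 147
151 140 184 198 197 198 195 196 196 196 200 198 196 196 196 193 195 194 196 193 197 196 198 194 146
159 142 135 145 143 142 139 136 129 136 140 144 145 146 142 143 146 143 150 154 148 150 153 150 143
```

The middle bracket has moved to about (660,-28) and pushed its neighbour about 4° out of square. Mending in the right order means setting the selector back to the stop, re-squaring both brackets, then turning five clicks again.

```bash
python3 -c "
from h import *
print(togo([440.5,-319.8,180],np.radians(-24.7)))"
```

```text
([-6.63, 9.88, 5.06, np.float64(5.0)], 'heading', np.float64(0.3), 'q6', 1.45)
```

Emit:
move_arm(
  steps="0.2 -1.1 1.6 0 1;0.4 -2.2 3.3 0 2;0.4 -3.3 5 0 3;0.4 -4.4 6.6 0 4;0.4 -5.5 8.2 1 5;0.4 -6.63 9.88 3 5;0.4 -6.63 9.88 5 5;0.4 -6.63 9.88 5 5;0.4 -6.63 9.88 5 5;0.4 -6.63 9.88 5 5",
)

```text
time_s: 50.65
tool_pos: [443.3, -319.4, 184.8]
tool_rot: [0.977, -0.213, 0.002, 0.001]
ft_force: [0.5, -0.1, 0.3]
opening: 57.2
finger_force: 0.0
```

```bash
python3 -c "
from h import *
print(togo([440.5,-319.8,91],np.radians(-24.7)))"
```

```text
([-0.09, 0.05, 3.13, np.float64(0.03)], 'heading', np.float64(-24.5), 'q6', 1.28)
```

Emit:
move_arm(
  steps="0.4 0 0 0 0;0.4 0 0 0 0",
)

```text
time_s: 50.9
tool_pos: [442.7, -318.8, 183.3]
tool_rot: [0.977, -0.212, 0.001, 0.001]
ft_force: [1.3, 0.2, -0.3]
opening: 57.1
finger_force: 0.0
```

```bash
python3 -c "
from h import *
print(togo([440.5,-319.8,91],np.radians(-24.7)))"
```

```text
([-0.06, 0.06, 3.08, np.float64(0.03)], 'heading', np.float64(-24.5), 'q6', 1.28)
```

Emit:
move_arm(
  steps="0.4 -0.05 0.05 1.5 0;0.4 -0.05 0.05 3.05 0;0.4 -0.05 0.05 3.05 0;1 -0.05 0.05 3.05 0;1 -0.05 0.05 3.05 0;1 -0.05 0.05 3.05 0;1 -0.05 0.05 3.05 0;1 -0.05 0.05 3.05 0;1 -0.05 0.05 3.05 0",
)

```text
time_s: 52.02
tool_pos: [439.7, -319.6, 90.4]
tool_rot: [0.977, -0.213, 0.0, 0.0]
ft_force: [-0.4, 0.0, 1.7]
opening: 14.2
finger_force: 10.0
```

Emit:
move_arm(
  steps="1 0 0 0 -2;1 0 0 0 -4;1 0 0 0 -6;1 0 0 0 -8;1 0 0 0 -10;1 0 0 0 -12;1 0 0 0 -14;1 0 0 0 -16;1 0 0 0 -18;1 0 0 0 -20;1 0 0 0 -22;1 0 0 0 -24;1 0 0 0 -26;1 0 0 0 -28;1 0 0 0 -30;1 0 0 0 -30.5;1 0 0 0 -30.5;1 0 0 0 -30.5",
)

```text
time_s: 54.28
tool_pos: [440.2, -319.3, 90.4]
tool_rot: [0.44, 0.898, 0.0, 0.0]
ft_force: [2.9, 0.7, 2.3]
opening: 14.1
finger_force: 10.2
```

```bash
python3 - <<'E'
from h import *
s=manip.sense();print(s['opening'],s['finger_force'],s['tool_pos'],s['ft_force'],s['wrist_torque'],togo([440.4,-319.7,90],np.radians(125.3)))
E
```

```text
14.074544428395384 10.19138753414154 [ 440.15989535 -319.30600608   90.37945558] [2.88193024 0.72094483 2.27529504] [ 0.19160685 -0.35718266 -0.2917549 ] ([-0.02, -0.0, 0.01, np.float64(0.51)], 'heading', np.float64(127.9), 'q6', -1.39)
```

At the stop. Release, rise and go over the middle bracket at (664,-28) with the fingers only part open, to clear the neighbour's rib.

Emit:
move_arm(
  steps="0.8 0 0 0 0;0.6 0 0 0 0;0.5 0 0 0 0;0.5 0 0 0 0;0.5 0 0 -1.5 0;0.5 0 0 -3.5 -2;0.5 0 0 -4.5 -4;0.55 0 0 -5 -6;0.55 0 0 -5 -8;0.55 0 0 -5 -9;0.55 0 0 -5 -9",
)

```text
time_s: 55.65
tool_pos: [439.6, -319.4, 240.1]
tool_rot: [0.062, 0.998, -0.0, -0.0]
ft_force: [-0.5, 0.4, -0.0]
opening: 42.6
finger_force: 0.0
```

```bash
python3 - <<'E'
from h import *
P=pose();cv2.imwrite('pics/w15.png',capture('wrist'))
print(P[0],togo([655,-30,240],np.radians(176)))
E
```

```text
[ 439.60064774 -319.40560007  240.1160348 ] ([-5.92, 10.47, 0.0, np.float64(-0.63)], 'heading', np.float64(172.8), 'q6', -2.17)
```

Emit:
move_arm(
  steps="0.55 -1 1.75 0 0;0.55 -2 3.5 0 0;0.55 -3 5.25 0 0;0.55 -4 7 0 -0.6;0.55 -5 8.75 0 -0.6;0.55 -5.92 10.47 0 -0.6;0.55 -5.92 10.47 0 -0.6;0.55 -5.92 10.47 0 -0.6;0.55 -5.92 10.47 0 -0.6",
)

```text
time_s: 56.82
tool_pos: [654.2, -30.7, 240.2]
tool_rot: [0.037, 0.999, -0.0, -0.0]
ft_force: [0.7, 0.0, -0.2]
opening: 43.0
finger_force: 0.0
```

```bash
cat > rib.py <<'E'
from h import *
P=pose();im=capture('wrist');cv2.imwrite('pics/w16.png',im)
# rectify at rib-top height z=103 over the two brackets
X,Y=np.meshgrid(np.arange(590,731),np.arange(-125,31)); 
U=np.array([[proj('wrist',(x,y,103),P) for x,y in zip(a,b)] for a,b in zip(X,Y)],np.float32)
g=cv2.cvtColor(cv2.remap(im,U[...,0],U[...,1],cv2.INTER_LINEAR),cv2.COLOR_BGR2GRAY)
cv2.imwrite('pics/rib16.png',g); print(P[0], 'cam',ray('wrist',320,209,P)[0])
q=cv2.resize(g,(20,39),interpolation=cv2.INTER_AREA)
for i,a in enumerate(q): print(-123+4*i,' '.join('%3d'%v for v in a))
lines=cv2.createLineSegmentDetector().detect(g)[0][:,0]
for l in lines:
    L=np.hypot(l[2]-l[0],l[3]-l[1]); a=np.degrees(np.arctan2(l[3]-l[1],l[2]-l[0]))
    if L>35: print('seg',np.round([l[0]+590,l[1]-125,l[2]+590,l[3]-125]),'len',round(L),'ang',round((a+90)%180-90,1))
E
python3 rib.py
```

```text
[654.16878399 -30.74853629 240.17680153] cam [576.64088644 -25.70863208 409.89011057]
-123 234 235 234 235 235 236 236 236 235 236 235 234 234 234 234 234 234 174  28  21
-119 233 234 235 235 236 235 233 234 232 233 231 231 230 231 230 230 228 176  34  24
-115 244 244 243 244 243 242 241 241 239 239 238 238 237 237 237 237 237 184 136 122
-111 244 244 243 244 243 242 241 241 239 239 237 237 236 237 237 237 237 185 168  84
-107 239 238 240 241 239 235 225 223 203 193 183 189 235 236 236 236 236 187 131  17
-103 224 182 172 163 161 150 142 139 135 130 132 165 228 232 231 230 230 171  38  11
-99 210 140 136 136 139 138 137 137 136  98 122 163 235 237 237 237 234  91  10  10
-95 215 140 117 120 139 136 135 135 128 105 127 136 166 204 237 237 168  16  12  10
-91 205 140 120 126 135 131 135 134 134 135 134 132 131 188 237 210  42  11  11  12
-87 207 136 124 140 139 139 139 137 136 130 123 115 105 190 231 102  10  11  14  17
-83 220 117 106 124 114  99  83  70  54  48  45  40 132 234 209  40  11  16  17  17
-79 233  92  40  39  35  34  30  33  38  47  56 106 232 237  90  12  17  17  16  15

[... 2026 characters left out ...]
28 124 124 214 223 224 223 221 221 222 222 221 197  42  11  10
25 128 125 119 121 121 120 119 168 221 224 223 220 220 222 222 220 217 133  36  10
29 116 116 115 117 116 115 115 122 210 215 214 214 214 215 210 212 209 154 132  34
seg [ 696.  -87.  730. -114.] len 43 ang -39.0
seg [730. -76. 693. -74.] len 37 ang -3.8
seg [677.  -5. 617.  -1.] len 60 ang -4.1
seg [671. -80. 601. -74.] len 70 ang -4.2
seg [617. -31. 686. -36.] len 69 ang -4.2
seg [607. -82. 681. -87.] len 74 ang -4.3
seg [ 608. -104.  651. -107.] len 43 ang -3.7
seg [615.  -2. 611. -51.] len 49 ang 85.7
seg [686. -39. 642. -36.] len 44 ang -3.9
seg [710.  -1. 711. -72.] len 71 ang -89.2
seg [603. -71. 664. -75.] len 61 ang -4.0
```

Both brackets sit at -4.2°. The middle rib's centre is near (667,-29). Lower and grip.

```bash
python3 -c "
from h import *
print(togo([666,-29,66],np.radians(175.8)))"
```

```text
([-0.39, 0.09, 5.81, np.float64(0.0)], 'heading', np.float64(175.8), 'q6', -1.63)
```

Emit:
move_arm(
  steps="0.55 -0.38 0.09 1.5 0;0.55 -0.38 0.09 3 0;0.55 -0.38 0.09 4 0;0.55 -0.38 0.09 4.8 0;0.55 -0.38 0.09 5.5 0;0.55 -0.38 0.09 5.8 0;0.55 -0.38 0.09 5.8 0;1 -0.38 0.09 5.8 0;1 -0.38 0.09 5.8 0;1 -0.38 0.09 5.8 0;1 -0.38 0.09 5.8 0;1 -0.38 0.09 5.8 0;1 -0.38 0.09 5.8 0;1 -0.38 0.09 5.8 0",
  grip_force=35,
)

```text
time_s: 58.62
tool_pos: [666.5, -28.2, 66.7]
tool_rot: [0.036, 0.999, -0.0, 0.0]
ft_force: [-0.9, -3.2, 3.1]
opening: 9.5
finger_force: 35.0
```

```bash
python3 -c "
from h import *
s=manip.sense();print(s['opening'],s['finger_force'],s['tool_pos'],s['ft_force'],togo([660,2,s['tool_pos'][2]],np.radians(.6)))"
```

```text
9.534271364204487 35.000624656677246 [666.5286789  -28.22284738  66.67678505] [-0.91589775 -3.24665595  3.13291466] ([0.29, 0.99, -0.0, np.float64(-0.94)], 'heading', np.float64(175.9), 'q6', -1.62)
```

Emit:
move_arm(
  steps="1 0 0 -0.4 0;1 0 0 -0.9 0;1 0 0 -0.9 0;1 0.4 0.5 -0.9 -0.5;1 0.75 0.89 -0.9 -0.95;1 0.75 0.89 -0.9 -0.95;1 0.75 0.89 -0.5 -0.95;1 0.75 0.89 -0.5 -0.95;1 0.75 0.89 -0.5 -0.95",
)

```text
time_s: 59.75
tool_pos: [645.7, 0.2, 80.6]
tool_rot: [-0.006, 1.0, -0.0, -0.0]
ft_force: [0.1, 0.2, -4.5]
opening: 9.8
finger_force: 35.0
```

```bash
python3 -c "
from h import *
s=manip.sense();print(s['opening'],s['finger_force'],s['tool_pos'],s['ft_force'],togo([646,0,66.7],np.radians(.6)))"
```

```text
9.805050544152905 34.99923348426819 [6.45662928e+02 1.67336977e-01 8.06491933e+01] [ 0.05881589  0.24915949 -4.49341015] ([-0.01, -0.01, 0.46, np.float64(0.01)], 'heading', np.float64(-179.4), 'q6', -1.66)
```

Emit:
move_arm(
  steps="1 0 0 0.3 0;1 0 0 0.45 0;1 0 0 0.5 0;1 0 0 0.5 0;0.8 0 0 0.5 0;0.7 0 0 0.5 0;0.6 0 0 0.5 0;0.6 0 0 0.5 0;0.6 0 0 -1 0;0.55 0 -1.4 -2.5 0.5;0.55 0 -2.9 -3 0.95;0.55 0 -2.9 -3 0.95;0.55 0 -2.9 -3 0.95;0.55 0 -2.9 -3 0.95",
)

```text
time_s: 61.5
tool_pos: [646.0, -85.4, 169.8]
tool_rot: [0.035, 0.999, 0.0, -0.001]
ft_force: [0.0, 0.1, -0.1]
opening: 43.0
finger_force: 0.0
```

```bash
python3 -c "
from h import *
s=manip.sense();print(s['opening'],s['tool_pos'],s['ft_force'],togo([644,-87,66.2],np.radians(175.8)))"
```

```text
43.03372022232336 [646.04163412 -85.37170875 169.76024174] [ 0.00971612  0.13741282 -0.14099881] ([0.06, -0.06, 3.45, np.float64(0.04)], 'heading', np.float64(176.0), 'q6', -1.71)
```

Emit:
move_arm(
  steps="0.55 0.06 -0.06 1.5 0;0.55 0.06 -0.06 2.5 0;0.55 0.06 -0.06 3.2 0;0.55 0.06 -0.06 3.44 0;0.55 0.06 -0.06 3.44 0;1 0.06 -0.06 3.44 0;1 0.06 -0.06 3.44 0;1 0.06 -0.06 3.44 0;1 0.06 -0.06 3.44 0;1 0.06 -0.06 3.44 0;1 0.06 -0.06 3.44 0;1 0.06 -0.06 3.44 0",
)

```text
time_s: 63.0
tool_pos: [645.0, -88.3, 68.4]
tool_rot: [0.036, 0.999, -0.0, 0.0]
ft_force: [-0.8, -0.5, 3.1]
opening: 9.8
finger_force: 35.0
```

```bash
python3 -c "
from h import *
s=manip.sense();print(s['opening'],s['finger_force'],s['tool_pos'],s['ft_force'],togo([646,-86,s['tool_pos'][2]],np.radians(.6)))"
```

```text
9.818932363277117 35.000426173210144 [644.97984821 -88.2963828   68.36632312] [-0.76258003 -0.54346003  3.06702526] ([-0.03, 0.08, -0.0, np.float64(-0.94)], 'heading', np.float64(175.9), 'q6', -1.72)
```

Emit:
move_arm(
  steps="1 0 0 -0.3 0;1 0 0 -0.6 0;1 0 0 -0.6 0;1 -0.03 0.08 -0.6 -0.5;1 -0.03 0.08 -0.6 -0.95;1 -0.03 0.08 -0.6 -0.95;1 -0.03 0.08 -0.2 -0.95;1 -0.03 0.08 0 -0.95;1 -0.03 0.08 0.03 -0.95;1 -0.03 0.08 0.03 -0.95;0.8 -0.03 0.08 0.03 -0.95;0.7 -0.03 0.08 0.03 -0.95;0.6 -0.03 0.08 0.03 -0.95;0.6 -0.03 0.08 0.03 -0.95;0.6 -0.03 0.08 -1.5 -0.95;0.5 -0.03 0.08 -3.5 -0.95;0.5 -0.03 1.5 -5.5 -0.95;0.5 -0.03 2 -6.8 -0.95;0.5 -0.03 2 -6.8 -0.95;0.5 -0.03 2 -6.8 -0.95",
)

```text
time_s: 65.5
tool_pos: [649.6, -28.4, 271.1]
tool_rot: [-0.006, 1.0, -0.0, -0.0]
ft_force: [-0.5, 0.4, -1.5]
opening: 47.4
finger_force: 0.0
```

```bash
sed -i 's/arange(590,731),np.arange(-125,31)/arange(580,731),np.arange(-140,141)/; s/(20,39)/(19,56)/; s/-123+4\*i/-138+5*i/; s/+590/+580/g; s/-125,/-140,/g; s/-125\]/-140]/; s/103)/53)/; s/w16/w17/; s/rib16/rib17/; s/L>35/L>40/' rib.py; python3 rib.py; python3 -c "
from h import *
print(manip.sense()['opening'],manip.sense()['ft_force'],togo([440.4,-319.6,180],np.radians(125.3)))"
```

```text
[649.61906172 -28.39016959 271.11811155] cam [572.02667923 -29.87723268 440.89035563]
-138 233 230 221 232 230 223 232 233 225 234 233 228 234 234 226 232 233 229 230
-133 246 246 245 246 243 244 243 243 242 243 239 240 239 239 237 238 238 237 235
-128 246 246 245 246 244 246 243 243 243 243 240 241 239 240 238 239 238 239 238
-123 245 245 243 245 244 245 243 243 243 242 240 240 239 239 237 239 238 239 238
-118 235 232 215 207 211 204 205 211 220 215 210 218 226 222 231 233 232 230 231
-113 246 246 201 143 141 141 142 141 141 142 139 139 142 151 235 238 238 238 237
-108 246 246 196 142 116 128 139 139 138 137 136 113 123 145 235 238 238 239 238
-103 244 243 195 142 118 128 134 135 138 134 131 105 119 144 230 235 238 239 235
-98 238 233 183 131 139 136 136 137 138 133 131 131 135 133 145 204 232 221 189
-93 245 245 194 102 137 137 136 137 136 135 132 132 132 131 130 201 238 207  46
-88 245 245 185  60  52  53  58  58  52  51  53  65  65  66 109 216 238 194  24
-83 243 243 169  74  65  64  65  64  62  60  59  58  62 100 225 238 237 235 144
-78 241 236 159  81  76  79  78  77  78  78  8
[... 3554 characters left out ...]
81.] len 81 ang 0.5
seg [686. -82. 604. -83.] len 81 ang 0.4
seg [668.  31. 618.  29.] len 50 ang 1.7
seg [671. 113. 618. 115.] len 53 ang -2.1
seg [602.  52. 688.  52.] len 86 ang 0.3
seg [612. -90. 697. -89.] len 85 ang 0.3
seg [ 621. -117.  692. -116.] len 71 ang 1.4
seg [692.  95. 634.  94.] len 58 ang 1.5
seg [677. -73. 616. -72.] len 61 ang -1.0
seg [599.  28. 599. -29.] len 58 ang -89.6
seg [600. 111. 600.  58.] len 53 ang -89.9
seg [648.  -9. 606.  -9.] len 43 ang 0.4
seg [607. -79. 679. -78.] len 73 ang 0.5
seg [658.  -1. 612.  -2.] len 46 ang 1.0
47.02965643394904 [0.041812   0.72893515 0.19227312] ([7.06, -9.62, 3.01, np.float64(11.07)], 'heading', np.float64(-179.3), 'q6', -1.71)
```

All three are square again (rib edges at 0.3–0.6°), at y ≈ -85, 0 and 83. Now back to the selector.

Emit:
move_arm(
  steps="0.45 1.2 -1.6 0 2;0.4 2.4 -3.2 0 4;0.4 3.6 -4.8 0 6;0.4 4.8 -6.5 0 8;0.4 6 -8.1 0 10;0.4 7.06 -9.62 1 11.1;0.4 7.06 -9.62 3 11.1;0.4 7.06 -9.62 3 11.1;0.4 7.06 -9.62 3 11.1;0.4 7.06 -9.62 3 11.1;0.4 7.06 -9.62 3 11.1;0.4 7.06 -9.62 3 11.1",
)

```text
time_s: 67.05
tool_pos: [442.2, -319.6, 183.3]
tool_rot: [0.46, 0.888, -0.0, 0.001]
ft_force: [-0.4, -0.4, 0.5]
opening: 57.1
finger_force: 0.0
```

```bash
cat > kn.py <<'E'
from h import *
P=pose();im=capture('wrist')
X,Y=np.meshgrid(np.arange(400,481),np.arange(-360,-279)); U=np.array([[proj('wrist',(x,y,115),P) for x,y in zip(a,b)] for a,b in zip(X,Y)],np.float32)
r=cv2.remap(im,U[...,0],U[...,1],cv2.INTER_LINEAR);g=cv2.cvtColor(r,cv2.COLOR_BGR2GRAY).astype(int)
d=np.hypot(X-440.4,Y+319.7); sel=(g>105)&(d<30); xs,ys=X[sel],Y[sel]; print(len(xs))
n,l,s,c=cv2.connectedComponentsWithStats(sel.astype(np.uint8))
for i in range(1,n):
    if s[i,4]>8: print(s[i,4],'at',c[i]+[400,-360],'dir deg',np.degrees(np.arctan2(c[i][1]-360+319.7,c[i][0]+400-440.4)))
print(togo([440.4,-319.6,90.5],np.radians(125.3)))
E
python3 kn.py
```

```text
556
208 at [ 435.38942308 -344.50480769] dir deg -101.42008697118413
284 at [ 464.47183099 -322.28521127] dir deg -6.129825898123429
63 at [ 429.31746032 -306.20634921] dir deg 129.3967797510065
([0.03, -0.05, 3.08, np.float64(-0.02)], 'heading', np.float64(125.2), 'q6', -1.34)
```

The white line points at about 129°, so the selector is at the stop. Grip and turn it five clicks clockwise.

Emit:
move_arm(
  steps="0.4 0.03 -0.05 1.5 0;0.4 0.03 -0.05 3.06 0;0.4 0.03 -0.05 3.06 0;1 0.03 -0.05 3.06 0;1 0.03 -0.05 3.06 0;1 0.03 -0.05 3.06 0;1 0.03 -0.05 3.06 0;1 0.03 -0.05 3.06 0;1 0.03 -0.05 3.06 0",
  grip_force=10,
)

```text
time_s: 68.22
tool_pos: [440.2, -319.4, 90.4]
tool_rot: [0.46, 0.888, 0.0, 0.0]
ft_force: [1.8, 2.5, 0.2]
opening: 13.9
finger_force: 10.0
```

Emit:
move_arm(
  steps="1 0 0 0 2;1 0 0 0 4;1 0 0 0 6;1 0 0 0 8;1 0 0 0 10;1 0 0 0 12;1 0 0 0 14;1 0 0 0 16;1 0 0 0 18;1 0 0 0 20;1 0 0 0 22;1 0 0 0 24;1 0 0 0 26;1 0 0 0 28;1 0 0 0 29.4;1 0 0 0 30;1 0 0 0 30;1 0 0 0 30",
)

```text
time_s: 70.47
tool_pos: [440.0, -319.7, 90.4]
tool_rot: [0.977, -0.215, 0.0, 0.0]
ft_force: [1.3, -0.5, 1.8]
opening: 13.9
finger_force: 10.0
```

Emit:
move_arm(
  steps="0.8 0 0 0 0;0.6 0 0 0 0;0.4 0 0 0 0;0.4 0 0 0 0;0.4 0 0 0 0;0.4 0 0 -1.5 0;0.4 0 0 -3.5 0;0.2 0 0 -5.5 -2;0 0 0 -7 -4;0 0 0 -7 -6;0 0 0 -7 -6;0 0 0 -7 -6",
)

```text
time_s: 71.97
tool_pos: [439.4, -319.3, 298.9]
tool_rot: [0.999, 0.044, -0.001, -0.001]
ft_force: [0.7, -0.6, -0.1]
opening: 94.2
finger_force: 0.0
```

```bash
python3 kn.py; python3 - <<'E'
from h import *
a=cv2.imread('pics/s12.png');b=capture('scene');cv2.imwrite('pics/s18.png',b)
d=cv2.absdiff(a,b).max(2)
for n,(x0,y0,x1,y1) in dict(bed=(215,195,350,305),probe=(185,160,225,205)).items(): print(n,(d[y0:y1,x0:x1]>60).sum(), [ (np.nonzero(d[y0:y1,x0:x1]>60)[k].mean() if (d[y0:y1,x0:x1]>60).any() else 0) for k in(0,1)])
E
```

```text
155
99 at [ 456.41414141 -328.23232323] dir deg -28.04865950571965
43 at [ 423.30232558 -297.        ] dir deg 126.98711470717365
([0.04, 0.03, 6.95, np.float64(11.95)], 'heading', np.float64(5.1), 'q6', 0.76)
bed 1 [np.float64(16.0), np.float64(49.0)]
probe 0 [0, 0]
```

The line now points at -28° (expected -25°, click 5). The bed and probe match the picture taken when everything was in place. Handing in.

```bash
python3 -c "
from cell import order
print(order.sign_off())"
```

```text
the job is handed in; nothing more can be done
None
```

The job is handed in: all three brackets stand square on the bed, the probe is fully home and the selector is five clicks up from its end stop. The middle bracket was knocked aside after the first turn, so I set the selector back to the stop, re-squared that bracket and the neighbour it had pushed, and turned the five clicks again.

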